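# Empty the lathe's guarded catch tray into the scrap bin

## Task

Squeeze the sprung hinge pin, lift the clear guard door straight up off the lathe's catch tray and lay it flat on the rubber mat, and open the scrap bin's flap right back so that it stays open; then put every offcut from the tray into the bin. Then ease the flap down against its spring until it is fully shut, never letting it slam, and drop the guard door back onto its hinge so that the pin springs home. Leave everything else on the bench where it is.

Things in the scene. Friction and masses are not known exactly. Their poses are not given: they have to be found in the camera images.
- catcher: the lathe's catch tray: fixed green open steel tray, 200 mm along x, 230 mm along y, rim 50 mm above the bench, walls 6 mm, inner floor 12 mm above the bench. Origin: centre of its underside. A hinge bracket stands at each rear corner, 10 mm thick along y (108 to 118 mm from the middle), tops 72 to 74 mm above the bench. A green block 30 mm high stands behind it (+x).
- slot (a point): middle of the tray's +y hinge bracket, a slot open at the top, 18 mm wide along x, which takes the door's fixed pin; 90 mm along +x, 113 mm along +y and 58 mm up from the tray's origin
- bore (a point): middle of the tray's -y hinge bracket, a bore closed at the top, 20 mm wide along x, 17 mm high, which takes the door's sprung pin; 90 mm along +x, 113 mm along -y and 58 mm up from the tray's origin
- guard_mid (a point): middle of the loose guard door (480 g in all): clear panel 4 mm thick, aluminium-rimmed, with a heavy steel hinge bar along its +x edge. Point 4 mm above its underside; axes the door's own, y along the hinge. It measures 98 mm to -x, 100 mm to +x, 117 mm to each side with its pins. At the start, and home again, it lies on the tray's rim, this point over the tray's origin, 54 mm above the bench.
- guard_grip (a point): point midway between the door's two upright grip lugs, 55 mm along the door's +x from its middle, 27 mm above its underside, near the centre of mass; axes the door's. Each lug is a steel plate 30 mm along x, 8 mm thick, from 17 mm below to 17 mm above this point; outer faces 25 mm either side in y. Home it is 77 mm above the bench.
- pin_lug (a point): middle of the sliding -y grip lug, 21 mm along -y from guard_grip. Squeezed towards the fixed +y lug it slides 12 mm to +y against 5 to 10 N and draws in the hinge pin; the lugs then measure 38 mm over their faces, their middle 6 mm to +y of guard_grip: centre the gripper there. Kept squeezed, the door lifts straight off and drops straight in; let go, the pin springs out again.
- guard_pin (a joint): how far the sprung hinge pin of the door is drawn in, m: 0 = fully out, 0.012 = fully drawn in (clear of its bracket from 0.010)
- pin_tip (a point): outer end of the sprung hinge pin (10 mm thick), at the -y end of the door's hinge bar. With the door home it lies in the bore of the -y bracket, 90 mm along +x, 117 mm along -y and 58 mm up from the tray's origin.
- guard_stub (a point): outer end of the door's other, fixed hinge pin (10 mm thick), at the +y end of the hinge bar; home it lies in the open slot of the +y bracket, 90 mm along +x, 117 mm along +y and 58 mm up from the tray's origin
- mat: black rubber mat fixed on the bench, 240 mm along x, 270 mm along y, 4 mm thick. Origin: centre of its underside.
- bin: scrap bin, a fixed grey open steel box: 120 mm along x, 190 mm along y, 110 mm high, walls and floor 5 mm. Origin: centre of its underside. An aluminium flap closes it from above, hinged on its rear (+x) edge: the hinge axis runs along y, 60 mm along +x and 113 mm up from the origin.
- flap_bar (a point): middle of the flap's grip bar, a steel bar 12 mm thick and 100 mm long along the bin's y, held 48 mm clear of the flap's free edge, 168 mm from the hinge. With the flap shut it is in front of the bin (-x), level with the hinge; as the flap opens it swings up and back over the hinge. It can be pinched from straight above at every angle.
- flap (a joint): angle of the flap, rad: 0 = shut, 1.95 = fully open at its stop. A spring and its weight (about 2 N at the bar) close it and slam it if let go; only beyond about 1.8 rad does it lean back and stay open.
- square_mid (a point): centre of an aluminium square-bar offcut, 64 mm along its own x, 28 x 28 mm; lies in the tray. Absent in some runs.
- flat_mid (a point): centre of a steel flat-bar offcut, 70 mm along its own x, 38 mm along its y, 26 mm high; lies in the tray. Absent in some runs.
- hexbar_mid (a point): centre of a brass hexagon-bar offcut, 64 mm along its own x, 30 mm across flats along z and 35 mm over corners along y at the start; lies in the tray. Absent in some runs.
- channel_mid (a point): centre of a steel channel offcut, open side up, 66 mm along its own x, 34 mm along its y, 30 mm high; lies in the tray. Absent in some runs.
- water: a clear water bottle, 64 mm thick, 200 mm tall, standing or lying by; not part of the job. Origin: its underside centre.
- bowl: a steel bowl, 120 mm wide, 40 mm high, standing or lying by; not part of the job. Origin: its underside centre.
- oilcan: a steel oil can, 70 mm thick, 120 mm tall, standing or lying by; not part of the job. Origin: its underside centre.
- spanner: a flat spanner, 160 mm long, standing or lying by; not part of the job. Origin: its underside centre.
- chipbrush: a chip brush, 200 mm long, standing or lying by; not part of the job. Origin: its underside centre.
- mug: a white mug, 80 mm wide, 90 mm tall, standing or lying by; not part of the job. Origin: its underside centre.
- roundbar: a short upright round steel bar, 44 mm thick, 70 mm tall, standing or lying by; not part of the job. Origin: its underside centre.

How it is judged:
By the outcome, as a careful person would: the job done as asked, in the order asked, and still so for the second after the job is handed in, with the robot touching nothing.
Of square, flat, hexbar, channel only 2 to 4 are there at a start; the rules pass over those that are not, and their reading is None.
At some moment in a run one of guard may be knocked a few centimetres aside while the robot is not near it.
It also fails if it takes over 210 s, if anything falls off the work surface, if the arm or the gripper's body presses on something with over 40 N, if the wrist force passes 120 N, or if a joint passes its speed limit or range.

## Robot

A 6-joint arm with a two-finger parallel gripper is mounted at the origin on the work surface. World frame = base frame: x ahead of the robot, y to its left, z up, the work surface at z = 0. Lengths are in m, angles in rad, forces in N, time in s.
With the tool pointing down it reaches from about 0.4 to 0.825 m from the base axis. Payload 7 kg.
Tool frame: the origin (TCP) lies at the centre of the arm's flange, where the gripper is bolted on; the fingertips stand 178 mm ahead of it and the grasp point (between the pads) lies arm.tcp_to_grasp ahead of it (arm.tcp_to_grasp is the distance from the TCP to the grasp point, in m); z points along the fingers, y is the direction in which the jaws open and shut (so a half turn about z gives the same grasp; the last joint's range is limited). The gripper opens to 88 mm and grips with 3 to 60 N. Pads are 19 mm wide; open, the fingers measure 130 mm over their backs; the gripper's body (78 mm by 193 mm) begins 47 mm behind the grasp point.
Start: joints at [-0.866, 0.359, 0.012, 0, -1.224, -0.288], TCP at [0.273, -0.617, 0.405] pointing down, gripper open.
Joint ranges: [-3.07, 3.07], [-1.43, 2.12], [-1.02, 1.25], [-3.03, 1.67], [-3.05, -0], [-3.03, 3.03]. Speed limits (rad/s): [2.39, 2.39, 3.01, 3.14, 3.14, 3.14].

## Interface

Orientations are given as [roll, pitch, yaw] about the fixed x, y, z axes, in that order (R = Rz(yaw) Ry(pitch) Rx(roll)).
In Python, from station import arm gives the robot as it stands.
- The arm moves only by the tool move_arm, never from a script. Its argument "deltas" is a list of rows, each a list of 6 numbers: the shift along the world's x, y, z in mm, then the turn, a rotation vector about the world's x, y, z in degrees. In form: [[tx, ty, tz, ax, ay, az], ...]. A call has exactly 5 rows; each row shifts and turns the commanded pose from where the row before left it; what a row does not reach is not made up. A row lasts 1/12 s, in which the tool goes at most 41.7 mm and 7.16 degrees, less where a joint would pass 70% of its speed; a pose out of reach is approached as far as the arm can. A call with a gripper value outside its range is refused whole. "claw" is the closure in counts, from 0 (fully open) to 255 (shut), set as the call begins (left out, the last holds). The fingers move at their own pace and stop on an object; "squeeze" is the grip in N (left out, the last holds). Time passes only in rows, so rows that do not move let the fingers close, or fill a call up. It gives the time, the measured TCP pose, the force and the opening at its end, in the units of the state.
- arm.get_state(): the state, without advancing time (a new reading comes with each control period).
- arm.grab_frame(name): name is "scene" or "top" or "wrist"; returns the picture (420x560x3 uint8, red, green, blue); there is no depth.
- arm.calibration(name): a dict with "intrinsics" (3x3 intrinsics, pixels), "T" (4x4, takes a point from camera to world coordinates); the wrist camera has in their place "mount" (4x4, takes a point from camera to tool coordinates, whose origin is the TCP and whose axes are the flange's). Camera axes: x right, y up, looking along -z (the intrinsics and any distortion apply to the point x, -y, -z); pixel columns grow to the right and rows downward; lengths in m; the calibration is good to about 2 mm. A picture is of the moment at which its call begins: read the wrist's pose just before it. calibration takes no time and is no camera call.
- arm.job_done(): hands the job in, once; it reports no verdict.
Trained networks look in the newest picture that a camera, given by its name, has taken for a name from the list of things; names that differ only in an ending like _2 or _b are one class to them, and where a whole thing is asked for, a point or a joint stands for the part that bears it (a point fixed in the world has none). Each returns a list of dicts, best first, with "score" (0 to 1); they miss things now and then, are a little off and sometimes report something else, mostly with a low value. They report only what shows in the picture. A call takes as long as a camera call.
- arm.spot_in(thing, camera): "xy" ([column, row] in pixels, amid what is visible of it).
- arm.masks_of(thing, camera): "pixels" (420x560 bool, what is visible of it) and "xy" ([column, row] in pixels, amid what is visible of it).
- arm.spot_point(thing, camera): "xy" ([column, row] in pixels: a listed point, or the origin of a listed thing).
The state is a dict: "t": time; "q": joint angles; "qd": joint speeds; "joint_efforts": joint torques, N m; "eef_pos": TCP position; "ee_rot": TCP orientation; "force": force on the tool from outside, world axes, zero at the start; "moment": the same for the moment, N m; "width": finger opening in m.
Only numpy, scipy, OpenCV 4.12 (cv2) and the standard library are available. Lean on these libraries where they do the work, as an engineer would, in place of code of your own. Each camera call takes 0.05 s, during which the arm holds its last target. There are 200 camera calls.

## Working session

There is one attempt and no reset: what is moved stays moved. The work goes in short steps, Python scripts to look and compute and a tool call to move; the robot and the scene stay as the last step left them, time stands still between calls to the robot, and variables do not carry over. Pictures are saved under pics/ and viewed, about 12 in all and at most 16, crops included, and the job is handed in when it is done.

Besides the shell and the picture viewer there is one more tool, called after "Emit:" as name([rows], argument=value, ...), one row to a line, values as JSON. move_arm: Moves the arm, as the interface text tells. Its arguments: {"type":"object","properties":{"deltas":{"type":"array","items":{"type":"array","items":{"type":"number"}}},"claw":{"type":"number"},"squeeze":{"type":"number"}},"required":["deltas"]}

```bash
ls; mkdir -p pics
cat > h.py <<'E'
import numpy as np, cv2
from station import arm
def save(n,f): cv2.imwrite(f'pics/{f}.png',cv2.cvtColor(arm.grab_frame(n),cv2.COLOR_RGB2BGR))
def camT(n,st=None):
    c=arm.calibration(n)
    if n=='wrist':
        from scipy.spatial.transform import Rotation as R
        st=st or arm.get_state(); M=np.eye(4); M[:3,:3]=R.from_euler('xyz',st['ee_rot']).as_matrix(); M[:3,3]=st['eef_pos']
        return c['intrinsics'],M@c['mount'],c
    return c['intrinsics'],np.array(c['T']),c
def ray(n,xy,st=None):
    K,T,c=camT(n,st); d=c.get('distortion',None)
    p=cv2.undistortPoints(np.array([[xy]],float),np.array(K,float),None if d is None else np.array(d,float))[0,0]
    v=T[:3,:3]@np.array([p[0],-p[1],-1]); return T[:3,3],v/np.linalg.norm(v)
def at_z(n,xy,z,st=None):
    o,v=ray(n,xy,st); return o+v*(z-o[2])/v[2]
def proj(n,P,st=None):
    K,T,c=camT(n,st); q=np.linalg.inv(T)@np.append(P,1); u=K@np.array([q[0],-q[1],-q[2]]); return u[:2]/u[2]
def tri(obs):
    A=np.zeros((3,3));b=np.zeros(3)
    for o,v in obs:
        P=np.eye(3)-np.outer(v,v);A+=P;b+=P@o
    X=np.linalg.solve(A,b); return X,[float(np.linalg.norm((np.eye(3)-np.outer(v,v))@(X-o))) for o,v in obs]
def st():
    s=arm.get_state(); print({k:np.round(s[k],4).tolist() for k in s if k in('t','eef_pos','ee_rot','force','width','q')}); return s
E
python3 - <<'E'
from h import *
st(); print(arm.tcp_to_grasp)
for n in('scene','top'):
    print(n,arm.calibration(n)); save(n,n+'0')
    for t in 'slot bore guard_mid guard_grip pin_lug pin_tip guard_stub mat bin flap_bar catcher square_mid flat_mid hexbar_mid channel_mid'.split():
        r=arm.spot_point(t,n); print(t,[(np.round(a['xy'],1).tolist(),round(a['score'],2)) for a in r[:2]])
a,b=[cv2.imread(f'pics/{n}0.png') for n in('scene','top')]
print(arm.calibration('wrist'))
E
```

```text
pics
{'t': 0.0, 'q': [-0.8659, 0.3593, 0.011, -0.0004, -1.2241, -0.2881], 'eef_pos': [0.2732, -0.617, 0.4037], 'ee_rot': [3.1399, -0.0001, -2.7249], 'force': [0.2057, -0.8102, -0.3441], 'width': 0.0878}
0.1593
scene {'intrinsics': array([[435.04125277,   0.        , 283.07128551],
       [  0.        , 435.04125277, 214.40023075],
       [  0.        ,   0.        ,   1.        ]]), 'T': array([[-0.83453548, -0.42624246,  0.34909583,  1.18470482],
       [ 0.55094369, -0.64953616,  0.52398839,  0.91174576],
       [ 0.00340427,  0.62961905,  0.77689656,  1.48440433],
       [ 0.        ,  0.        ,  0.        ,  1.        ]])}
slot [([351.5, 311.0], 0.77)]
bore [([314.3, 266.3], 0.88), ([394.1, 342.5], 0.57)]
guard_mid [([350.6, 279.8], 0.74)]
guard_grip [([341.4, 281.7], 0.6)]
pin_lug [([335.7, 277.5], 0.47)]
pin_tip [([312.9, 264.1], 0.49)]
guard_stub [([352.5, 314.0], 0.72)]
mat [([262.6, 180.1], 0.85), ([346.4, 280.4], 0.51)]
bin [([286.8, 234.2], 0.74), ([344.7, 284.3], 0.64)]
flap_bar [([312.3, 207.4], 0.87)]
catcher []
square_mid [([310.8, 207.9], 0.7)]
flat_mid [([311.0, 26
[... 915 characters left out ...]
mat [([382.5, 244.9], 0.81)]
bin [([280.3, 216.8], 0.68)]
flap_bar [([281.1, 246.1], 0.81)]
catcher [([177.3, 216.1], 0.22)]
square_mid []
flat_mid []
hexbar_mid []
channel_mid []
{'intrinsics': array([[294.00490579,   0.        , 278.21567178],
       [  0.        , 294.00490579, 209.63358947],
       [  0.        ,   0.        ,   1.        ]]), 'mount': array([[-1.93865897e-04,  9.50302366e-01,  3.11328405e-01,
         8.53153721e-02],
       [ 9.99999981e-01,  1.87428601e-04,  5.05962534e-05,
         1.16706476e-03],
       [-1.02701079e-05,  3.11328408e-01, -9.50302384e-01,
         1.97584815e-02],
       [ 0.00000000e+00,  0.00000000e+00,  0.00000000e+00,
         1.00000000e+00]])}
```

View pics/scene0.png

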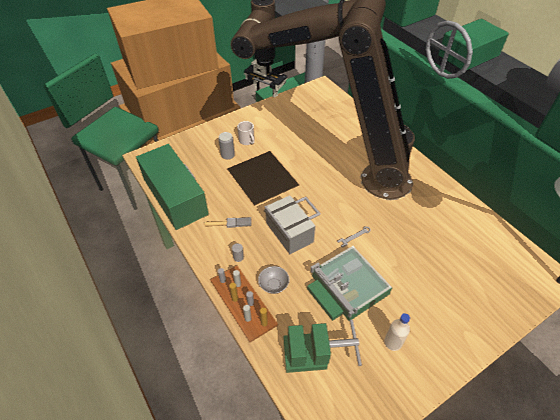

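View pics/top0.png

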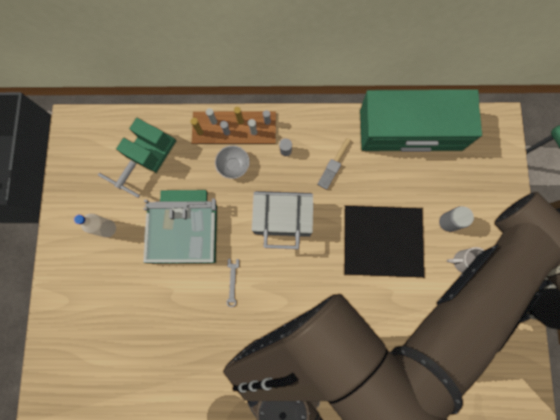

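Both pictures show the tray and guard at top pixel (180,232), the bin at (281,214), the mat at (384,241), and the flap bar at (281,246). The flap is shut. Next I measure poses.

Run:
```python
from h import *
S=dict(slot=(351.5,311),bore=(314.3,266.3),flap_bar=(312.3,207.4),mat=(262.6,180.1),bin=(286.8,234.2),stub=(352.5,314),tip=(312.9,264.1),grip=(341.4,281.7),mid=(350.6,279.8))
T=dict(slot=(147.6,202.7),bore=(211.1,205.6),flap_bar=(281.1,246.1),mat=(382.5,244.9),bin=(280.3,216.8),stub=(145.7,205.2),tip=(181.3,213.4),grip=(178.1,216.3),mid=(177.8,233.8))
Z=dict(slot=.058,bore=.058,flap_bar=.113,mat=0,bin=0,stub=.058,tip=.058,grip=.077,mid=.054)
for k in S:
    X,e=tri([ray('scene',S[k]),ray('top',T[k])])
    print(k,'tri',np.round(X,3),np.round(e,3),'s',np.round(at_z('scene',S[k],Z[k]),3)[:2],'t',np.round(at_z('top',T[k],Z[k]),3)[:2])
for n in('scene','top'):
  for t in ('mat','bin','guard_mid','catcher'):
    for m in arm.masks_of(t,n)[:1]:
        r=cv2.minAreaRect(np.argwhere(m['pixels'])[:,::-1].astype(np.float32)); print(n,t,round(m['score'],2),np.round(cv2.boxPoints(r),1).tolist())
a=cv2.imread('pics/top0.png')[180:280,130:430]; cv2.imwrite('pics/topc.png',cv2.resize(a,None,fx=2.66,fy=2.66,interpolation=cv2.INTER_CUBIC))
```

```text
slot tri [0.59  0.456 0.066] [0.003 0.003] s [0.584 0.455] t [0.594 0.456]
bore tri [0.586 0.238 0.067] [0.004 0.004] s [0.585 0.23 ] t [0.584 0.242]
flap_bar tri [0.443 0.011 0.1  ] [0.004 0.004] s [0.448 0.022] t [0.445 0.008]
mat tri [ 0.466 -0.343 -0.035] [0.002 0.002] s [ 0.484 -0.315] t [ 0.461 -0.333]
bin tri [ 0.56   0.011 -0.003] [0.004 0.004] s [0.564 0.009] t [0.557 0.013]
stub tri [0.586 0.464 0.052] [0.001 0.001] s [0.589 0.466] t [0.585 0.462]
tip tri [0.58  0.289 0.14 ] [0.048 0.048] s [0.584 0.219] t [0.558 0.341]
grip tri [0.546 0.347 0.072] [0. 0.] s [0.548 0.349] t [0.545 0.346]
mid tri [0.495 0.35  0.042] [0.004 0.004] s [0.504 0.352] t [0.49 0.35]
scene mat 0.61 [[228.0, 168.6999969482422], [274.29998779296875, 142.60000610351562], [297.6000061035156, 184.10000610351562], [251.3000030517578, 210.10000610351562]]
scene bin 0.84 [[260.0, 209.6999969482422], [304.1000061035156, 186.5], [328.70001220703125, 233.1999969482422], [284.6000061035156, 256.3999938964844]]
scene guard_mid 0.56 [[313.29998779296875, 270.1000061035156], [351.29998779296875, 238.60000610351562], [391.1000061035156, 286.79998779296875], [353.1000061035156, 318.20001220703125]]
scene catcher 0.62 [[296.3999938964844, 305.5], [313.29998779296875, 260.79998779296875], [390.70001220703125, 290.29998779296875], [373.70001220703125, 334.8999938964844]]
top mat 0.81 [[343.0, 205.0], [424.0, 205.0], [424.0, 277.0], [343.0, 277.0]]
top bin 0.9 [[252.0, 191.0], [312.0, 191.0], [312.0, 248.0], [252.0, 248.0]]
top guard_mid 0.7 [[145.0, 190.0], [217.0, 190.0], [217.0, 263.0], [145.0, 263.0]]
top catcher 0.56 [[142.39999389648438, 261.70001220703125], [144.3000030517578, 188.1999969482422], [218.8000030517578, 190.10000610351562], [216.89999389648438, 263.6000061035156]]
```

View pics/topc.png

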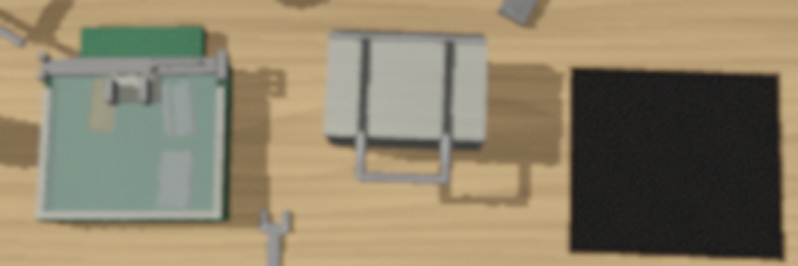

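The tray centre is about (0.49,0.35), the bin centre about (0.56,0.01) and the mat centre about (0.47,-0.335). All are aligned with the world axes to within a degree or so. Three offcuts show under the clear panel. I move above the guard for a wrist look.

Emit:
move_arm([
  [18,37,0,0,0,6.24],
  [18,37,0,0,0,6.24],
  [18,37,0,0,0,6.24],
  [18,37,0,0,0,6.24],
  [18,37,0,0,0,6.24],
], claw=0)

```text
t: 2.42
eef_pos: [0.3635, -0.4306, 0.4047]
ee_rot: [-3.141, -0.0, -2.175]
force: [1.2, 0.3, -0.0]
width: 0.0876
```

Emit:
move_arm([
  [18,37,0,0,0,6.24],
  [18,37,0,0,0,6.24],
  [18,37,0,0,0,6.24],
  [18,37,0,0,0,6.24],
  [18,37,0,0,0,6.24],
])

```text
t: 2.83
eef_pos: [0.4536, -0.2453, 0.4051]
ee_rot: [-3.141, -0.0, -1.63]
force: [1.3, -0.9, 0.3]
width: 0.0873
```

Emit:
move_arm([
  [5,40,0,0,0,6.24],
  [5,40,0,0,0,6.24],
  [5,40,0,0,0,6.24],
  [5,40,0,0,0,6.24],
  [5,40,0,0,0,6.24],
])

```text
t: 3.25
eef_pos: [0.4779, -0.0453, 0.4051]
ee_rot: [-3.141, -0.0, -1.086]
force: [1.6, -0.7, -0.6]
width: 0.0875
```

Emit:
move_arm([
  [5,40,0,0,0,6.24],
  [5,40,0,0,0,6.24],
  [5,40,0,0,0,6.24],
  [5,40,0,0,0,6.24],
  [5,40,0,0,0,6.24],
])

```text
t: 3.67
eef_pos: [0.5029, 0.1549, 0.4051]
ee_rot: [-3.141, -0.0, -0.541]
force: [0.6, -0.7, 0.9]
width: 0.0876
```

Emit:
move_arm([
  [5,40,0,0,0,6.24],
  [5,40,0,0,0,6.24],
  [5,40,0,0,0,6.24],
  [5,40,0,0,0,6.24],
  [5,40,0,0,0,6.24],
])

```text
t: 4.08
eef_pos: [0.5281, 0.3548, 0.4049]
ee_rot: [-3.141, -0.0, 0.004]
force: [1.4, -0.6, 0.3]
width: 0.0878
```

```bash
cat > look.py <<'E'
import sys
from h import *
# look.py picname thing:z ...
s=st(); save('wrist',sys.argv[1])
for a in sys.argv[2:]:
    t,z=a.split(':')
    for r in arm.spot_point(t,'wrist')[:2]:
        print(t,np.round(r['xy'],1),round(r['score'],2),'wrist',np.round(at_z('wrist',r['xy'],float(z),s),4)[:2])
E
python3 look.py w1 slot:.058 bore:.058 guard_mid:.054 guard_grip:.077 pin_lug:.077 pin_tip:.058 guard_stub:.058 catcher:0 square_mid:.026 flat_mid:.025 hexbar_mid:.027 channel_mid:.027 bin:0 flap_bar:.113
```

```text
{'t': 4.0833, 'q': [0.8979, 0.2952, -0.0792, 0.0001, -1.1959, 0.6764], 'eef_pos': [0.5281, 0.3548, 0.4049], 'ee_rot': [-3.1413, -0.0004, 0.0036], 'force': [1.42, -0.5511, 0.3443], 'width': 0.0878}
slot [183.8 144.4] 0.68 wrist [0.5798 0.4592]
bore [392.3 139.8] 0.64 wrist [0.5855 0.2322]
bore [285.4 175.9] 0.57 wrist [0.5453 0.3479]
guard_mid [287.  219.3] 0.56 wrist [0.4918 0.3453]
guard_grip [288.  178.5] 0.94 wrist [0.5464 0.3455]
guard_grip [184.4 142.5] 0.67 wrist [0.5836 0.4524]
pin_lug [306.3 173.1] 0.62 wrist [0.5523 0.3262]
pin_tip [391.6 139.5] 0.59 wrist [0.5858 0.233 ]
guard_stub [179.3 140.2] 0.59 wrist [0.5842 0.4636]
square_mid [186.9 144.4] 0.21 wrist [0.5766 0.4655]
bin [545.3 165.6] 0.57 wrist [0.5484 0.0053]
flap_bar [180.1 141.3] 0.63 wrist [0.5879 0.4449]
flap_bar [393.5 137.3] 0.38 wrist [0.5921 0.2522]
```

View pics/w1.png

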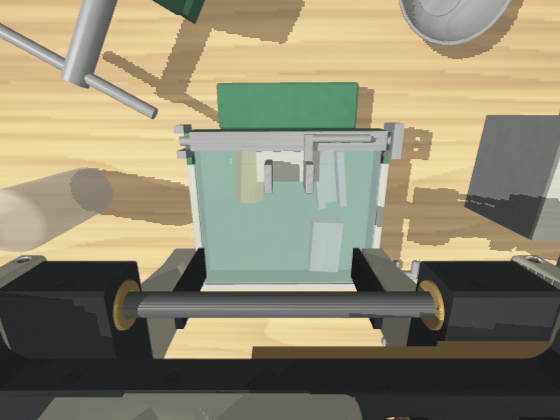

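The guard's lugs stand at (268,177) and (308,177), with the grip point at about (0.547,0.347). Three offcuts show under the panel: brass at (250,177) and two grey ones at (333,180) and (326,245). I descend and squeeze, centred 6 mm to +y.

Emit:
move_arm([
  [5,-0.5,-36,0,0,0],
  [5,-0.5,-36,0,0,0],
  [5,-0.5,-36,0,0,0],
  [4,-0.5,-36,0,0,0],
  [0,0,-22,0,0,0],
])

```text
t: 5.25
eef_pos: [0.5469, 0.3497, 0.2348]
ee_rot: [3.139, 0.003, -0.003]
force: [-0.1, 0.1, -1.0]
width: 0.0877
```

Emit:
move_arm([
  [0,0,0,0,0,0],
  [0,0,0,0,0,0],
  [0,0,0,0,0,0],
  [0,0,0,0,0,0],
  [0,0,0,0,0,0],
], claw=255, squeeze=35)

```text
t: 5.67
eef_pos: [0.5474, 0.3511, 0.2398]
ee_rot: [-3.14, -0.001, -0.002]
force: [-0.2, -0.2, -0.3]
width: 0.06
```

Emit:
move_arm([
  [0,0,0,0,0,0],
  [0,0,0,0,0,0],
  [0,0,0,0,0,0],
  [0,0,0,0,0,0],
  [0,0,0,0,0,0],
])

```text
t: 6.08
eef_pos: [0.5475, 0.3515, 0.2396]
ee_rot: [-3.14, -0.002, -0.001]
force: [-0.5, 3.0, 4.4]
width: 0.0375
```

```bash
python3 look.py w2 pin_tip:.058 guard_grip:.077 pin_lug:.077
```

```text
{'t': 6.0833, 'q': [0.87, 0.4592, -0.2407, 0.0002, -0.8686, 0.6993], 'eef_pos': [0.5475, 0.3515, 0.2396], 'ee_rot': [-3.14, -0.0016, -0.0014], 'force': [-0.472, 2.9619, 4.4104], 'width': 0.0375}
pin_tip [302.4 269.5] 0.71 wrist [0.5398 0.3378]
guard_grip [285.1 269.2] 0.63 wrist [0.5508 0.3489]
pin_lug [303.8 269.9] 0.76 wrist [0.5503 0.3387]
```

View pics/w2.png

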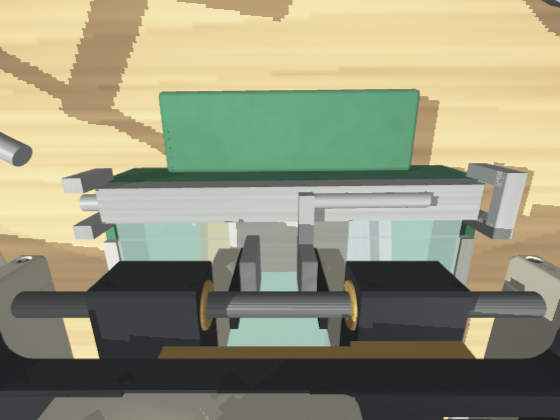

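The width is 37.5 mm, so the lugs are fully squeezed, and the picture shows the pin tip (432,200) drawn back from the bracket at (480,200). I lift.

Emit:
move_arm([
  [0,0.6,3,0,0,0],
  [0,0.4,4,0,0,0],
  [0,0,6,0,0,0],
  [0,0,8,0,0,0],
  [0,0,10,0,0,0],
])

```text
t: 6.7
eef_pos: [0.547, 0.3514, 0.2695]
ee_rot: [3.14, 0.002, -0.002]
force: [0.2, 0.2, -5.1]
width: 0.0378
```

Emit:
move_arm([
  [0,0,12,0,0,0],
  [0,0,15,0,0,0],
  [0,0,18,0,0,0],
  [0,0,18,0,0,0],
  [0,0,20,0,0,0],
])

```text
t: 7.12
eef_pos: [0.547, 0.3515, 0.3543]
ee_rot: [-3.141, 0.0, -0.002]
force: [-0.2, 0.7, -5.2]
width: 0.0376
```

Emit:
move_arm([
  [0,0,20,0,0,0],
  [0,0,20,0,0,0],
  [0,0,20,0,0,0],
  [0,0,16,0,0,0],
  [0,0,0,0,0,0],
])

```text
t: 7.53
eef_pos: [0.5477, 0.3518, 0.4342]
ee_rot: [-3.137, -0.006, -0.002]
force: [1.3, 0.6, -3.1]
width: 0.0372
```

Run:
```python
from h import *
s=st(); save('top','top1'); save('wrist','w3')
for t in('bin','mat','square_mid','flat_mid','hexbar_mid','channel_mid'):
    for n in('top','scene'):
        if n=='scene': arm.grab_frame('scene')
        for r in arm.spot_point(t,n)[:2]: print(t,n,np.round(r['xy'],1),round(r['score'],2),np.round(at_z(n,r['xy'],.026 if '_' in t else 0),3)[:2])
t=cv2.imread('pics/top1.png')[150:290,120:440]; t=cv2.resize(t,(640,280)); w=cv2.resize(cv2.imread('pics/w3.png')[0:300],(597,320))
cv2.imwrite('pics/c1.png',np.vstack([t,np.pad(w,((0,0),(0,43),(0,0)))]))
# mat corners, top
g=cv2.imread('pics/top0.png').max(2)<50
g=g.copy(); g[:, :335]=0; g[:,430:]=0; g[:195]=0; g[285:]=0
r=cv2.minAreaRect(np.argwhere(g)[:,::-1].astype(np.float32)); B=cv2.boxPoints(r); print(np.round(B,1).tolist(),[np.round(at_z('top',b,.004),3)[:2].tolist() for b in B])
```

```text
{'t': 7.5333, 'q': [0.8705, 0.3009, -0.0048, 0.0015, -1.2578, 0.6981], 'eef_pos': [0.5477, 0.3518, 0.4342], 'ee_rot': [-3.1369, -0.0058, -0.0017], 'force': [1.3169, 0.5519, -3.1032], 'width': 0.0372}
bin top [158.8 199.9] 0.25 [0.616 0.437]
bin scene [287.6 232.5] 0.59 [0.556 0.004]
bin scene [236.1 257.1] 0.28 [ 0.801 -0.008]
mat top [380.  243.4] 0.62 [ 0.466 -0.325]
mat top [462.5 259.7] 0.24 [ 0.412 -0.597]
mat scene [258.5 176.7] 0.8 [ 0.488 -0.344]
flat_mid top [196.8 245.9] 0.55 [0.453 0.292]
flat_mid scene [361.8 287.9] 0.58 [0.477 0.392]
hexbar_mid scene [348.1 297.1] 0.56 [0.545 0.394]
channel_mid top [194.6 223.9] 0.57 [0.528 0.302]
channel_mid scene [346.7 296.9] 0.6 [0.549 0.39 ]
[[345.0, 207.0], [423.0, 207.0], [423.0, 275.0], [345.0, 275.0]] [[0.591, -0.209], [0.591, -0.476], [0.361, -0.462], [0.36, -0.203]]
```

View pics/c1.png

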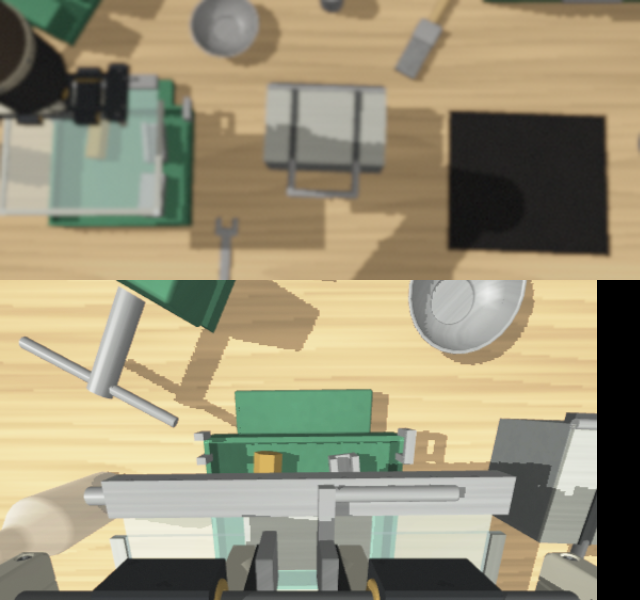

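The door is clear and held, with the pin drawn in. Two offcuts show behind it, brass and a channel, and the flat was seen earlier. I carry the door to the mat, whose centre is about (0.475,-0.337) with a yaw of about -2°.

Emit:
move_arm([
  [0,-15,0,0,0,0],
  [0,-25,0,0,0,0],
  [0,-35,0,0,0,0],
  [0,-38,0,0,0,0],
  [0,-38,0,0,0,0],
])

```text
t: 8.95
eef_pos: [0.5468, 0.1993, 0.4287]
ee_rot: [3.141, -0.0, -0.001]
force: [0.6, -0.1, -3.7]
width: 0.0375
```

Emit:
move_arm([
  [-2,-38,0,0,0,-0.2],
  [-2,-38,0,0,0,-0.2],
  [-2,-38,0,0,0,-0.2],
  [-2,-38,0,0,0,-0.2],
  [-2,-38,0,0,0,-0.2],
])

```text
t: 9.37
eef_pos: [0.5364, 0.0087, 0.4292]
ee_rot: [-3.141, -0.001, -0.02]
force: [1.4, -0.2, -4.5]
width: 0.0375
```

Emit:
move_arm([
  [-2,-38,0,0,0,-0.2],
  [-2,-38,0,0,0,-0.2],
  [-2,-38,0,0,0,-0.2],
  [-2,-38,0,0,0,-0.2],
  [-2,-38,0,0,0,-0.2],
])

```text
t: 9.78
eef_pos: [0.5264, -0.1812, 0.4292]
ee_rot: [3.142, -0.001, -0.037]
force: [1.1, 1.2, -4.4]
width: 0.0376
```

Emit:
move_arm([
  [0,-38,0,0,0,0],
  [0,-38,0,0,0,0],
  [0,-36,0,0,0,0],
  [0,-25,0,0,0,0],
  [0,-15,0,0,0,0],
])

```text
t: 10.2
eef_pos: [0.5265, -0.3342, 0.4284]
ee_rot: [3.141, 0.001, -0.039]
force: [0.8, 0.6, -4.6]
width: 0.0376
```

Emit:
move_arm([
  [0,0,-20,0,0,0],
  [0,0,-30,0,0,0],
  [0,0,-35,0,0,0],
  [0,0,-35,0,0,0],
  [0,0,-35,0,0,0],
])

```text
t: 10.62
eef_pos: [0.5269, -0.331, 0.2728]
ee_rot: [3.141, -0.001, -0.037]
force: [0.8, -0.4, -5.4]
width: 0.0378
```

Emit:
move_arm([
  [0,0,-25,0,0,0],
  [0,0,-15,0,0,0],
  [0,0,-8,0,0,0],
  [0,0,-4,0,0,0],
  [0,0,0,0,0,0],
])

```text
t: 11.03
eef_pos: [0.5274, -0.3311, 0.2216]
ee_rot: [3.142, 0.0, -0.037]
force: [-0.2, 0.7, -4.4]
width: 0.0372
```

```bash
python3 look.py w4 mat:.0
python3 - <<'E'
from h import *
for p in [(.594,-.202),(.594,-.472),(.354,-.472),(.354,-.202)]: print(np.round(proj('wrist',np.array([*p,.004])),0))
E
```

```text
{'t': 11.0333, 'q': [-0.2475, 0.443, -0.3214, 0.0002, -0.8067, 1.7815], 'eef_pos': [0.5274, -0.3311, 0.2216], 'ee_rot': [3.1415, 0.0002, -0.0367], 'force': [-0.2347, 0.7022, -4.3769], 'width': 0.0372}
[ 82. 150.]
[489. 134.]
[440. 406.]
[146. 414.]
```

View pics/w4.png

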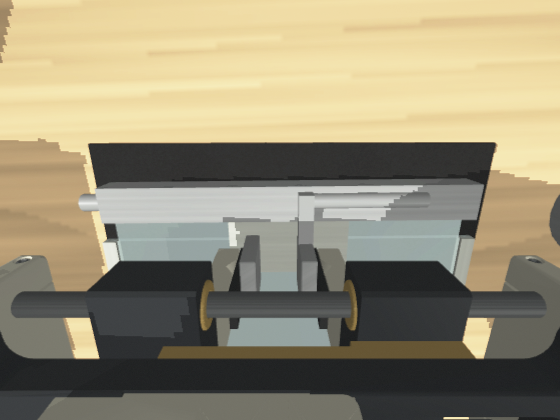

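The mat's rear edge runs (92,145) to (493,143), parallel to the hinge bar, with its centre about 5 mm to -y of the door. I shift, lower and release gently.

Emit:
move_arm([
  [0,-3,-8,0,0,0],
  [0,-2,-8,0,0,0],
  [0,0,-6,0,0,0],
  [0,0,-4,0,0,0],
  [0,0,-2,0,0,0],
])

```text
t: 11.55
eef_pos: [0.5268, -0.3362, 0.1935]
ee_rot: [-3.141, 0.002, -0.037]
force: [-6.7, 6.6, 18.1]
width: 0.0374
```

Emit:
move_arm([
  [0,0,-1,0,0,0],
  [0,0,-1,0,0,0],
  [0,0,0,0,0,0],
  [0,0,0,0,0,0],
  [0,0,0,0,0,0],
])

```text
t: 11.97
eef_pos: [0.5267, -0.3361, 0.1935]
ee_rot: [3.141, 0.001, -0.037]
force: [-7.9, 5.9, 14.7]
width: 0.0379
```

Emit:
move_arm([
  [0,0,1,0,0,0],
  [0,0,0,0,0,0],
  [0,0,0,0,0,0],
  [0,0,0,0,0,0],
  [0,0,0,0,0,0],
], claw=0)

```text
t: 12.38
eef_pos: [0.5275, -0.3361, 0.1926]
ee_rot: [-3.141, -0.0, -0.037]
force: [0.6, 0.6, -0.5]
width: 0.0652
```

Emit:
move_arm([
  [0,0,0,0,0,0],
  [0,0,0,0,0,0],
  [0,0,20,0,0,0],
  [0,0,35,0,0,0],
  [0,0,40,0,0,0],
])

```text
t: 12.8
eef_pos: [0.5265, -0.3358, 0.2864]
ee_rot: [-3.14, 0.005, -0.037]
force: [1.8, -0.4, 0.8]
width: 0.0873
```

Emit:
move_arm([
  [0,0,40,0,0,0],
  [0,0,40,0,0,0],
  [0,0,40,0,0,0],
  [0,0,10,0,0,0],
  [0,0,0,0,0,0],
])

```text
t: 13.22
eef_pos: [0.5278, -0.3365, 0.4226]
ee_rot: [3.139, -0.008, -0.037]
force: [0.6, 0.1, -0.2]
width: 0.0872
```

```bash
python3 look.py w5 guard_mid:.008 guard_grip:.031 pin_lug:.031 pin_tip:.012 guard_stub:.012
```

```text
{'t': 13.2167, 'q': [-0.2558, 0.2655, -0.0798, 0.001, -1.2174, 1.7897], 'eef_pos': [0.5278, -0.3365, 0.4226], 'ee_rot': [3.139, -0.0076, -0.0365], 'force': [0.6456, 0.1158, -0.1945], 'width': 0.0872}
guard_mid [278.9 215.3] 0.78 wrist [ 0.4775 -0.3357]
guard_grip [277.6 183.3] 0.95 wrist [ 0.5291 -0.3358]
guard_grip [438.8 169.9] 0.3 wrist [ 0.5388 -0.5421]
pin_lug [292.6 181.3] 0.57 wrist [ 0.531  -0.3553]
pin_tip [363.5 151.4] 0.78 wrist [ 0.5634 -0.4502]
guard_stub [191.3 153.7] 0.95 wrist [ 0.5688 -0.2236]
```

View pics/w5.png

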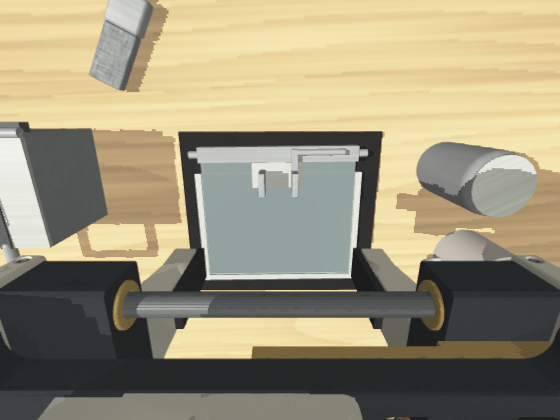

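The door lies flat and wholly within the mat, with its pin out at (365,153). On to the flap bar.

Emit:
move_arm([
  [-6,25,0,0,0,-6.76],
  [-6,25,0,0,0,-6.76],
  [-6,25,0,0,0,-6.76],
  [-6,25,0,0,0,-6.76],
  [-6,25,0,0,0,-6.76],
])

```text
t: 13.93
eef_pos: [0.4968, -0.2102, 0.4165]
ee_rot: [3.141, 0.002, -0.633]
force: [1.5, 0.6, 0.3]
width: 0.0878
```

Emit:
move_arm([
  [-6,25,0,0,0,-6.76],
  [-6,25,0,0,0,-6.76],
  [-6,25,0,0,0,-6.76],
  [-6,25,0,0,0,-6.76],
  [-6,25,0,0,0,-6.76],
])

```text
t: 14.35
eef_pos: [0.4667, -0.0851, 0.4168]
ee_rot: [3.14, 0.0, -1.223]
force: [0.5, -0.0, -0.0]
width: 0.0877
```

Emit:
move_arm([
  [-6,25,0,0,0,-6.76],
  [-6,25,0,0,0,-6.76],
  [-6,25,0,0,0,-6.76],
  [-5,21,0,0,0,0],
  [0,0,0,0,0,0],
])

```text
t: 14.77
eef_pos: [0.4435, 0.0121, 0.4171]
ee_rot: [3.141, 0.0, -1.569]
force: [-0.3, 0.0, -0.4]
width: 0.0876
```

```bash
python3 look.py w6 bin:0 flap_bar:.113 mat:0
python3 - <<'E'
from h import *
for p in [(-.06,-.095),(.06,-.095),(.06,.095),(-.06,.095)]: print(np.round(proj('wrist',np.array([.56+p[0],.011+p[1],.113])),0))
E
```

```text
{'t': 14.7667, 'q': [0.474, -0.0429, -0.4479, -0.0005, -1.1663, -0.4722], 'eef_pos': [0.4435, 0.0121, 0.4171], 'ee_rot': [3.1409, 0.0002, -1.5692], 'force': [-0.2987, 0.0101, -0.4085], 'width': 0.0876}
bin [199.1 171.7] 0.89 wrist [0.5505 0.004 ]
flap_bar [279.2 198.6] 0.96 wrist [0.4416 0.0096]
mat [ 23.1 164.6] 0.64 wrist [ 0.7879 -0.0054]
[216. 103.]
[ 84. 102.]
[119. 285.]
[227. 285.]
```

View pics/w6.png

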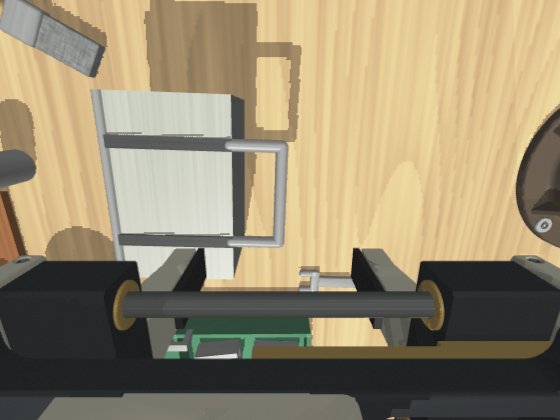

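Run:
```python
from h import *
for n,p in dict(b0=(284.5,147),b1=(280,241),bm=(282,194),h0=(96,92),h1=(117,255),f0=(231,94),f1=(235,270)).items(): print(n,np.round(at_z('wrist',p,.113),4))
```

```text
b0 [ 0.4373 -0.0442  0.113 ]
b1 [0.4414 0.0533 0.113 ]
bm [0.4395 0.0021 0.113 ]
h0 [ 0.6073 -0.0929  0.113 ]
h1 [0.616  0.0697 0.113 ]
f0 [ 0.4859 -0.0912  0.113 ]
f1 [0.4904 0.0878 0.113 ]
```

The bar runs from (285,145) to (280,243), so its centre is at (0.439,0.004) and the bin's yaw is about -2.3°. I narrow the jaws so the fingers fit in the 48 mm gap, then descend.

Emit:
move_arm([
  [-2,-4,0,0,0,-1.2],
  [-2,-3.5,0,0,0,-1.1],
  [0,0,0,0,0,0],
  [0,0,-20,0,0,0],
  [0,0,-20,0,0,0],
], claw=160, squeeze=15)

```text
t: 15.38
eef_pos: [0.4405, 0.0017, 0.3781]
ee_rot: [-3.139, 0.001, -1.612]
force: [0.3, 0.1, -0.6]
width: 0.0599
```

```bash
python3 look.py w7 flap_bar:.113;python3 - <<'E'
from h import *
s=arm.get_state(); from scipy.spatial.transform import Rotation as R
M=R.from_euler('xyz',s['ee_rot']).as_matrix(); print(s['width'],np.array(s['eef_pos'])+M[:,2]*.1593)
E
```

```text
{'t': 15.3833, 'q': [0.4545, -0.0181, -0.5182, 0.0002, -1.0677, -0.4961], 'eef_pos': [0.4405, 0.0017, 0.3781], 'ee_rot': [-3.1388, 0.0013, -1.6122], 'force': [0.3331, 0.1336, -0.6038], 'width': 0.0599}
flap_bar [275.2 217.3] 0.6 wrist [0.4433 0.0054]
0.05190852382090093 [0.43840778 0.00125163 0.21589982]
```

View pics/w7.png

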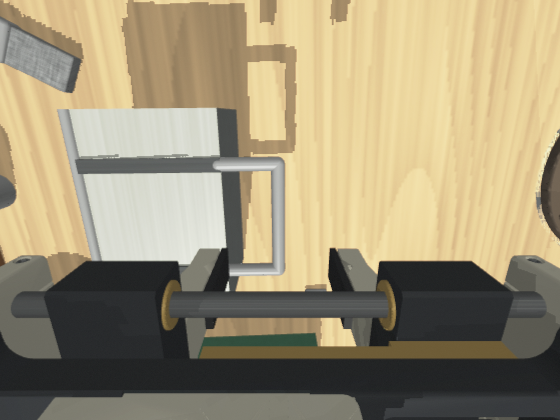

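The bar at column 279 lies centred and parallel between the jaws. I descend and pinch.

Emit:
move_arm([
  [0,0.5,-30,0,0,0],
  [0,0.5,-30,0,0,0],
  [0,0,-25,0,0,0],
  [0,0,-15,0,0,0],
  [0,0,-5,0,0,0],
])

```text
t: 15.9
eef_pos: [0.4399, 0.0029, 0.2713]
ee_rot: [3.139, -0.001, -1.612]
force: [0.6, -0.7, 0.1]
width: 0.0326
```

Emit:
move_arm([
  [0,0,0,0,0,0],
  [0,0,0,0,0,0],
  [0,0,0,0,0,0],
  [0,0,0,0,0,0],
  [0,0,0,0,0,0],
], claw=255, squeeze=15)

```text
t: 16.32
eef_pos: [0.4412, 0.0035, 0.274]
ee_rot: [-3.138, 0.001, -1.61]
force: [3.8, -2.2, 1.3]
width: 0.0116
```

Emit:
move_arm([
  [0,0,0,0,0,0],
  [0,0,0,0,0,0],
  [0,0,0,0,0,0],
  [0,0,0,0,0,0],
  [0,0,0,0,0,0],
])

```text
t: 16.73
eef_pos: [0.4413, 0.0036, 0.2736]
ee_rot: [-3.139, 0.001, -1.61]
force: [5.8, -1.4, 0.2]
width: 0.0113
```

Run:
```python
import numpy as np
def inc(th,f=1):
    x=-168*np.cos(th)*.9992; z=168*np.sin(th); y=168*.0401*np.cos(th)
    print(np.round(np.c_[np.diff(x),np.diff(y),np.diff(z)],1).tolist())
th=np.r_[np.linspace(0,1.95,26)]
inc(th)
```

```text
[[0.5, -0.0, 13.1], [1.5, -0.1, 13.0], [2.5, -0.1, 12.9], [3.5, -0.1, 12.6], [4.5, -0.2, 12.3], [5.4, -0.2, 11.9], [6.4, -0.3, 11.5], [7.2, -0.3, 10.9], [8.1, -0.3, 10.3], [8.8, -0.4, 9.7], [9.6, -0.4, 8.9], [10.2, -0.4, 8.2], [10.8, -0.4, 7.4], [11.4, -0.5, 6.5], [11.8, -0.5, 5.6], [12.2, -0.5, 4.6], [12.6, -0.5, 3.7], [12.8, -0.5, 2.7], [13.0, -0.5, 1.7], [13.1, -0.5, 0.7], [13.1, -0.5, -0.4], [13.0, -0.5, -1.4], [12.9, -0.5, -2.4], [12.6, -0.5, -3.4], [12.3, -0.5, -4.4]]
```

Emit:
move_arm([
  [1.5,0,13,0,0,0],
  [1.5,-0.1,13,0,0,0],
  [2.5,-0.1,13,0,0,0],
  [3.5,-0.1,12.5,0,0,0],
  [4.5,-0.2,12.5,0,0,0],
])

```text
t: 17.15
eef_pos: [0.4528, 0.0029, 0.3367]
ee_rot: [3.139, 0.001, -1.612]
force: [-0.0, 3.5, -3.5]
width: 0.0114
```

Emit:
move_arm([
  [5.5,-0.2,12,0,0,0],
  [6.5,-0.3,11.5,0,0,0],
  [7,-0.3,11,0,0,0],
  [8,-0.3,10.5,0,0,0],
  [9,-0.4,9.5,0,0,0],
])

```text
t: 17.57
eef_pos: [0.4857, 0.0015, 0.3907]
ee_rot: [3.13, 0.001, -1.612]
force: [-28.5, 13.2, 20.4]
width: 0.0117
```

Emit:
move_arm([
  [9.5,-0.4,9,0,0,0],
  [10,-0.4,8,0,0,0],
  [11,-0.4,7.5,0,0,0],
  [11.5,-0.5,6.5,0,0,0],
  [12,-0.5,5.5,0,0,0],
])

```text
t: 17.98
eef_pos: [0.5425, -0.0013, 0.431]
ee_rot: [3.141, -0.001, -1.61]
force: [-9.4, 1.6, 19.6]
width: 0.0114
```

Emit:
move_arm([
  [12,-0.5,4.5,0,0,0],
  [12.5,-0.5,3.5,0,0,0],
  [13,-0.5,2.5,0,0,0],
  [13,-0.5,1.5,0,0,0],
  [13,-0.5,0.5,0,0,0],
])

```text
t: 18.4
eef_pos: [0.6077, -0.0036, 0.4429]
ee_rot: [-3.138, 0.0, -1.61]
force: [-1.7, -0.0, 9.0]
width: 0.0115
```

Emit:
move_arm([
  [13,-0.5,-0.5,0,0,0],
  [13,-0.5,-1.5,0,0,0],
  [13,-0.5,-2.5,0,0,0],
  [10,-0.4,-3,0,0,0],
  [3,0,-1,0,0,0],
])

```text
t: 18.82
eef_pos: [0.6609, -0.0053, 0.4328]
ee_rot: [-3.138, -0.0, -1.61]
force: [1.4, -0.3, 7.8]
width: 0.0116
```

Run:
```python
from h import *
s=st(); print(s['moment']); save('scene','s2'); a=cv2.imread('pics/s2.png')[130:330,200:420]; cv2.imwrite('pics/s2c.png',cv2.resize(a,(660,600)))
```

```text
{'t': 18.8167, 'q': [0.2868, 0.3196, 0.0188, 0.0012, -1.2671, -0.3269], 'eef_pos': [0.6609, -0.0053, 0.4328], 'ee_rot': [-3.1385, -0.0002, -1.6105], 'force': [1.3999, -0.3048, 7.7969], 'width': 0.0116}
[-0.02048114 -0.50979363  0.05831188]
```

View pics/s2c.png

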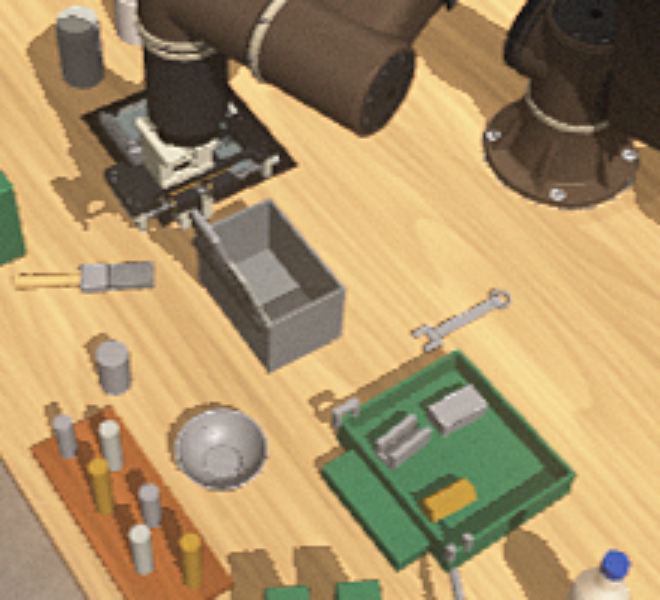

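Flap open (about 1.88 rad by geometry). The tray holds three offcuts: channel, flat and brass hexbar, with no square. I ease the flap to its stop, release, and go look into the tray.

Emit:
move_arm([
  [3,0,-1.5,0,0,0],
  [3,0,-1.5,0,0,0],
  [3,0,-1,0,0,0],
  [0,0,0,0,0,0],
  [0,0,0,0,0,0],
])

```text
t: 19.28
eef_pos: [0.669, -0.0055, 0.4296]
ee_rot: [-3.138, -0.0, -1.611]
force: [2.6, -0.2, 6.9]
width: 0.0117
```

Emit:
move_arm([
  [0,0,0,0,0,0],
  [0,0,0,0,0,0],
  [0,0,0,0,0,0],
  [0,0,0,0,0,0],
  [0,0,10,0,0,0],
], claw=120)

```text
t: 19.7
eef_pos: [0.6676, -0.0052, 0.4353]
ee_rot: [3.137, -0.0, -1.611]
force: [0.4, -0.1, -0.9]
width: 0.039
```

Emit:
move_arm([
  [0,0,20,0,0,0],
  [0,0,30,0,0,0],
  [0,0,10,0,0,0],
  [-13,27,0,0,0,6.5],
  [-13,30,0,0,0,6.5],
])

```text
t: 20.12
eef_pos: [0.6422, 0.0509, 0.4991]
ee_rot: [-3.14, 0.0, -1.382]
force: [0.3, 0.4, 0.4]
width: 0.0461
```

Emit:
move_arm([
  [-13,30,0,0,0,6.5],
  [-13,30,0,0,0,6.5],
  [-13,30,0,0,0,6.5],
  [-13,30,0,0,0,6.5],
  [-13,30,0,0,0,6.5],
], claw=0)

```text
t: 20.53
eef_pos: [0.5763, 0.2029, 0.4986]
ee_rot: [-3.141, -0.0, -0.811]
force: [0.5, 0.2, 0.1]
width: 0.0742
```

Emit:
move_arm([
  [-13,30,-10,0,0,6.5],
  [-13,30,-20,0,0,6.5],
  [-13,30,-20,0,0,6.5],
  [-13,28,-20,0,0,6.5],
  [-13,20,-20,0,0,6.5],
])

```text
t: 20.95
eef_pos: [0.5113, 0.3418, 0.4076]
ee_rot: [-3.141, -0.0, -0.243]
force: [0.4, -0.3, 0.4]
width: 0.0872
```

Emit:
move_arm([
  [0,0,-10,0,0,6.5],
  [0,0,0,0,0,6],
  [0,0,0,0,0,0],
  [0,0,0,0,0,0],
  [0,0,0,0,0,0],
])

```text
t: 21.37
eef_pos: [0.5125, 0.3396, 0.3986]
ee_rot: [-3.141, -0.001, -0.035]
force: [0.4, 0.6, -0.2]
width: 0.0877
```

```bash
python3 look.py w8 square_mid:.026 flat_mid:.025 hexbar_mid:.027 channel_mid:.027 slot:.058 bore:.058 catcher:0;python3 - <<'E'
from h import *
for t,h in(('flat_mid',.038),('hexbar_mid',.042),('channel_mid',.042)):
    for m in arm.masks_of(t,'wrist')[:2]:
        p=np.argwhere(m['pixels'])[:,::-1].astype(np.float32); r=cv2.minAreaRect(p); B=cv2.boxPoints(r)
        W=[np.round(at_z('wrist',b,h),3)[:2].tolist() for b in B]; print(t,round(m['score'],2),len(p),np.round(m['xy']),W)
E
```

```text
{'t': 21.3667, 'q': [0.9026, 0.2642, -0.137, 0.0002, -1.1684, 0.633], 'eef_pos': [0.5125, 0.3396, 0.3986], 'ee_rot': [-3.1407, -0.0008, -0.0352], 'force': [0.3505, 0.5839, -0.2434], 'width': 0.0877}
flat_mid [319.9 228.9] 0.85 wrist [0.4531 0.2891]
hexbar_mid [232.9 162. ] 0.83 wrist [0.5436 0.394 ]
channel_mid [316.8 167.1] 0.72 wrist [0.534  0.2937]
slot [161.3 131.6] 0.95 wrist [0.583 0.462]
bore [542.6 143. ] 0.63 wrist [0.5568 0.0568]
bore [377.1 117.8] 0.58 wrist [0.5889 0.2351]
catcher [273.7 196.5] 0.58 wrist [0.4917 0.3477]
flat_mid 0.82 1793 [317. 230.] [[0.49, 0.314], [0.489, 0.275], [0.412, 0.273], [0.413, 0.314]]
hexbar_mid 0.91 1619 [236. 163.] [[0.575, 0.403], [0.574, 0.371], [0.508, 0.375], [0.509, 0.409]]
hexbar_mid 0.58 1127 [431.   8.] [[0.698, 0.224], [0.695, 0.144], [0.679, 0.141], [0.682, 0.222]]
channel_mid 0.7 1836 [316. 166.] [[0.571, 0.317], [0.574, 0.281], [0.505, 0.27], [0.501, 0.309]]
channel_mid 0.58 5577 [ 44. 201.] [[0.531, 0.683], [0.555, 0.553], [0.473, 0.553], [0.445, 0.693]]
```

View pics/w8.png

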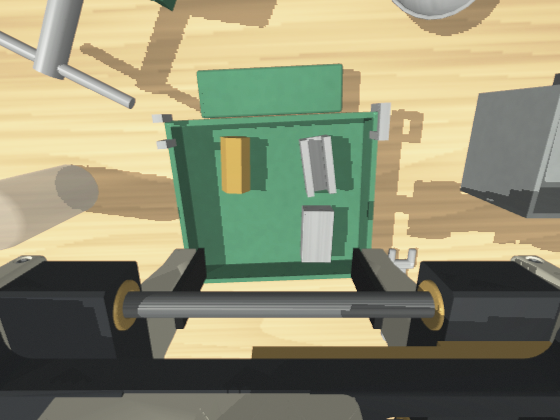

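Top faces in the picture: hexbar spans columns 222–250 around (235,165); channel corners (302,141), (332,137), (336,192), (308,196); flat corners (304,207), (333,208), (331,262), (303,262). I compute grasps from these.

Run:
```python
from h import *
d=dict(flat=[[(304,207),(333,208),(331,262),(303,262)],.038],hexlines=[[(222,137),(248,137),(250,192),(223,194)],.034],chan=[[(301,141),(331,137),(336,192),(307,196)],.042])
for k,(c,z) in d.items():
    W=np.array([at_z('wrist',p,z)[:2] for p in c]); v=W[0]-W[3]+W[1]-W[2]
    print(k,np.round(W,4).tolist(),'c',np.round(W.mean(0),4),'yaw',round(float(np.degrees(np.arctan2(v[1],v[0]))),1),'L',np.linalg.norm(v)/2,'W',np.linalg.norm(W[0]-W[1]+W[3]-W[2])/2)
```

```text
flat [[0.4875, 0.3101], [0.4851, 0.2749], [0.4119, 0.2756], [0.413, 0.3117]] c [0.4494 0.293 ] yaw -0.9 L 0.0738781168183952 W 0.03570615049879055
hexlines [[0.5728, 0.4027], [0.5719, 0.3731], [0.5073, 0.3748], [0.5058, 0.4076]] c [0.5395 0.3895] yaw -2.9 L 0.06588081347823156 W 0.031196183605221136
chan [[0.5662, 0.3134], [0.5695, 0.28], [0.5061, 0.2726], [0.5023, 0.3068]] c [0.5361 0.2932] yaw 6.3 L 0.06402379317345637 W 0.03396446587871528
```

Emit:
move_arm([
  [-20,-16,0,0,0,1],
  [-20,-16,-20,0,0,0],
  [-20,-15.5,-30,0,0,0],
  [0,0,-35,0,0,0],
  [0,0,-35,0,0,0],
], claw=98)

```text
t: 22.33
eef_pos: [0.4514, 0.2914, 0.2779]
ee_rot: [-3.139, -0.002, -0.014]
force: [1.2, 0.7, 0.5]
width: 0.0598
```

Emit:
move_arm([
  [0,0,-35,0,0,0],
  [0,0,-25,0,0,0],
  [0,0,-15,0,0,0],
  [0,0,-8,0,0,0],
  [0,0,0,0,0,0],
])

```text
t: 22.75
eef_pos: [0.4519, 0.2919, 0.193]
ee_rot: [3.139, 0.002, -0.014]
force: [-0.1, 0.0, -0.2]
width: 0.0539
```

Emit:
move_arm([
  [0,0,0,0,0,0],
  [0,0,0,0,0,0],
  [0,0,0,0,0,0],
  [0,0,0,0,0,0],
  [0,0,0,0,0,0],
], claw=255, squeeze=40)

```text
t: 23.17
eef_pos: [0.4526, 0.2927, 0.196]
ee_rot: [-3.14, -0.002, -0.013]
force: [-0.2, 0.7, 7.6]
width: 0.0374
```

Emit:
move_arm([
  [0,0,0,0,0,0],
  [0,0,0,0,0,0],
  [0,0,5,0,0,0],
  [0,0,10,0,0,0],
  [0,0,10,0,0,0],
])

```text
t: 23.58
eef_pos: [0.452, 0.2918, 0.2202]
ee_rot: [3.14, 0.001, -0.014]
force: [0.4, 1.1, -2.7]
width: 0.038
```

Emit:
move_arm([
  [0,0,25,0,0,0],
  [0,0,35,0,0,0],
  [0,0,35,0,0,0],
  [5,-15,15,0,0,0],
  [8,-25,0,0,0,0],
])

```text
t: 24.0
eef_pos: [0.4661, 0.254, 0.3354]
ee_rot: [-3.135, -0.007, -0.011]
force: [0.9, -0.1, -2.9]
width: 0.0375
```

Emit:
move_arm([
  [11,-37,0,0,0,-0.3],
  [11,-37,0,0,0,-0.3],
  [11,-37,0,0,0,-0.3],
  [11,-37,0,0,0,-0.3],
  [11,-37,0,0,0,-0.3],
])

```text
t: 24.42
eef_pos: [0.52, 0.0653, 0.3308]
ee_rot: [-3.141, -0.001, -0.04]
force: [1.2, 0.6, -3.8]
width: 0.0378
```

Emit:
move_arm([
  [11,-37,0,0,0,0],
  [11,-37,0,0,0,0],
  [5,-20,0,0,0,0],
  [0,-8,0,0,0,0],
  [0,0,0,0,0,0],
])

```text
t: 24.83
eef_pos: [0.5469, -0.0368, 0.3301]
ee_rot: [3.142, 0.0, -0.043]
force: [-1.0, 1.4, -2.8]
width: 0.0377
```

```bash
python3 look.py w9 bin:0 flap_bar:.27
python3 - <<'E'
from h import *
a=cv2.imread('pics/w9.png'); b=cv2.imread('pics/w9.png')
save('scene','s3'); cv2.imwrite('pics/c9.png',np.hstack([cv2.resize(a,(480,360)),cv2.resize(cv2.imread('pics/s3.png')[150:300,210:360],(300,360))]))
E
```

```text
{'t': 24.8333, 'q': [0.2903, 0.2135, -0.3732, -0.0001, -0.9844, 1.2373], 'eef_pos': [0.5469, -0.0368, 0.3301], 'ee_rot': [3.1416, 0.0003, -0.0432], 'force': [-0.9819, 1.4059, -2.7621], 'width': 0.0377}
bin [241.2 194.9] 0.85 wrist [0.548  0.0046]
```

View pics/c9.png

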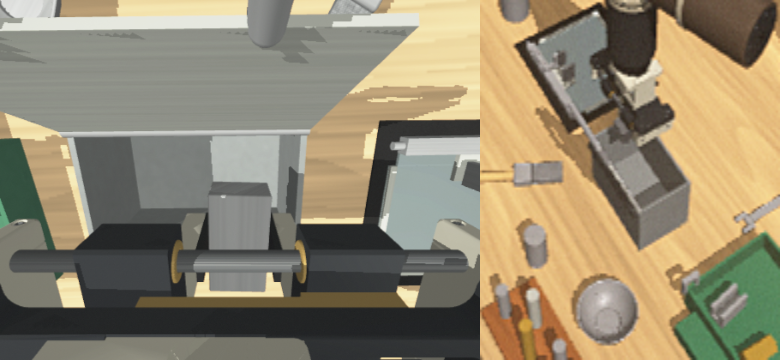

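The flat is over the open bin, in the right part, seen at (240,235). The flap stands open behind. I lower a bit, keeping the camera clear of the flap, and release.

Emit:
move_arm([
  [-3,2,-15,0,0,0],
  [-3,2,-25,0,0,0],
  [-2,1,-25,0,0,0],
  [0,0,-12,0,0,0],
  [0,0,-3,0,0,0],
])

```text
t: 25.45
eef_pos: [0.5381, -0.0288, 0.2475]
ee_rot: [3.141, 0.004, -0.039]
force: [1.0, -0.0, -2.8]
width: 0.0381
```

Emit:
move_arm([
  [0,0,0,0,0,0],
  [0,0,0,0,0,0],
  [0,0,0,0,0,0],
  [0,0,0,0,0,0],
  [0,0,0,0,0,0],
], claw=108)

```text
t: 25.87
eef_pos: [0.5396, -0.0297, 0.2508]
ee_rot: [-3.141, -0.002, -0.04]
force: [-0.2, -0.1, -0.4]
width: 0.0505
```

Emit:
move_arm([
  [0,0,20,0,0,0],
  [0,0,30,0,0,0],
  [0,0,30,0,0,0],
  [0,20,0,0,0,0],
  [0,35,0,0,0,0],
])

```text
t: 26.28
eef_pos: [0.5397, 0.024, 0.3326]
ee_rot: [-3.14, -0.005, -0.043]
force: [1.1, 0.6, -0.7]
width: 0.0504
```

Emit:
move_arm([
  [0,39,0,0,0,1.6],
  [0,39,0,0,0,1.6],
  [0,39,0,0,0,1.6],
  [0,39,0,0,0,1.6],
  [0,39,0,0,0,1.6],
])

```text
t: 26.7
eef_pos: [0.5389, 0.222, 0.3306]
ee_rot: [-3.141, -0.001, 0.101]
force: [1.5, -0.4, -0.4]
width: 0.0505
```

Emit:
move_arm([
  [0,35,0,0,0,0.7],
  [0,25,0,0,0,0],
  [0,10,0,0,0,0],
  [0,0,0,0,0,0],
  [0,0,0,0,0,0],
])

```text
t: 27.12
eef_pos: [0.5391, 0.2902, 0.3297]
ee_rot: [3.141, 0.0, 0.112]
force: [-0.2, -0.8, -0.6]
width: 0.0503
```

```bash
python3 look.py w10 channel_mid:.027 hexbar_mid:.027
python3 - <<'E'
from h import *
arm.grab_frame('scene')
for m in arm.masks_of('flat_mid','scene')[:2]: print('flat scene',np.round(m['xy']),round(m['score'],2))
E
```

```text
{'t': 27.1167, 'q': [0.8125, 0.3137, -0.2339, -0.0, -1.0234, 0.8707], 'eef_pos': [0.5391, 0.2902, 0.3297], 'ee_rot': [3.1415, 0.0002, 0.1124], 'force': [-0.1549, -0.7756, -0.5924], 'width': 0.0503}
channel_mid [271.7 206.5] 0.89 wrist [0.5331 0.2972]
hexbar_mid [178.7 190.8] 0.89 wrist [0.539  0.3905]
flat scene [288. 222.] 0.61
```

Emit:
move_arm([
  [-2,2.5,-25,0,0,0],
  [-2,2,-35,0,0,0],
  [0,0,-35,0,0,0],
  [0,0,-25,0,0,0],
  [0,0,-15,0,0,0],
])

```text
t: 27.78
eef_pos: [0.5345, 0.2931, 0.1917]
ee_rot: [3.14, 0.003, 0.11]
force: [-0.2, 0.4, -0.2]
width: 0.0506
```

Emit:
move_arm([
  [0,0,0,0,0,0],
  [0,0,0,0,0,0],
  [0,0,0,0,0,0],
  [0,0,0,0,0,0],
  [0,0,0,0,0,0],
], claw=255)

```text
t: 28.2
eef_pos: [0.5353, 0.2945, 0.1952]
ee_rot: [-3.141, -0.001, 0.111]
force: [-0.2, -1.2, -1.5]
width: 0.0335
```

Emit:
move_arm([
  [0,0,0,0,0,0],
  [0,0,10,0,0,0],
  [0,0,30,0,0,0],
  [0,0,38,0,0,0],
  [0,0,38,0,0,0],
])

```text
t: 28.62
eef_pos: [0.5348, 0.2944, 0.312]
ee_rot: [3.14, 0.001, 0.112]
force: [0.5, 0.9, -1.8]
width: 0.0338
```

Emit:
move_arm([
  [0,-15,22,0,0,-1.5],
  [0,-28,0,0,0,-1.5],
  [0,-38,0,0,0,-1.5],
  [0,-38,0,0,0,-1.5],
  [0,-38,0,0,0,-1.5],
])

```text
t: 29.03
eef_pos: [0.5346, 0.1363, 0.3337]
ee_rot: [-3.141, -0.001, -0.019]
force: [0.8, 0.2, -3.0]
width: 0.0339
```

Emit:
move_arm([
  [0,-38,0,0,0,-1.3],
  [0,-35,0,0,0,0],
  [0,-15,0,0,0,0],
  [0,-7,0,0,0,0],
  [0,0,0,0,0,0],
])

```text
t: 29.45
eef_pos: [0.535, 0.0414, 0.3334]
ee_rot: [-3.141, -0.001, -0.044]
force: [-0.1, 0.7, -2.8]
width: 0.0336
```

Emit:
move_arm([
  [2,-2,-15,0,0,0],
  [2,-2,-25,0,0,0],
  [0,0,-25,0,0,0],
  [0,0,-12,0,0,0],
  [0,0,-5,0,0,0],
])

```text
t: 29.87
eef_pos: [0.5386, 0.0396, 0.2487]
ee_rot: [3.14, 0.003, -0.041]
force: [0.2, 0.2, -2.3]
width: 0.0341
```

Emit:
move_arm([
  [0,0,0,0,0,0],
  [0,0,0,0,0,0],
  [0,0,0,0,0,0],
  [0,0,0,0,0,0],
  [0,0,0,0,0,0],
], claw=110)

```text
t: 30.28
eef_pos: [0.5396, 0.039, 0.2518]
ee_rot: [-3.141, -0.002, -0.042]
force: [0.1, -0.1, 0.2]
width: 0.0494
```

Emit:
move_arm([
  [0,0,20,0,0,0],
  [0,0,30,0,0,0],
  [0,0,30,0,0,0],
  [0,25,0,0,0,0],
  [0,35,0,0,0,0],
])

```text
t: 30.7
eef_pos: [0.5396, 0.0979, 0.3338]
ee_rot: [-3.139, -0.005, -0.045]
force: [1.3, 1.1, -0.4]
width: 0.05
```

Emit:
move_arm([
  [0,39,0,0,0,0],
  [0,39,0,0,0,0],
  [0,39,0,0,0,0],
  [0,39,0,0,0,0],
  [0,39,0,0,0,0],
], claw=90)

```text
t: 31.12
eef_pos: [0.5389, 0.2955, 0.3316]
ee_rot: [-3.141, -0.001, -0.042]
force: [1.7, -0.6, -1.0]
width: 0.0568
```

Emit:
move_arm([
  [0,39,0,0,0,0],
  [0,30,0,0,0,0],
  [0,20,0,0,0,0],
  [0,6,0,0,0,0],
  [0,0,0,0,0,0],
])

```text
t: 31.53
eef_pos: [0.539, 0.3902, 0.3306]
ee_rot: [-3.141, -0.0, -0.04]
force: [0.0, -0.5, -1.2]
width: 0.0567
```

```bash
python3 look.py w11 hexbar_mid:.027 channel_mid:.027
python3 - <<'E'
from h import *
save('scene','s4')
for t in('channel_mid','flat_mid'):
  for m in arm.masks_of(t,'scene')[:2]: print(t,'scene',np.round(m['xy']),round(m['score'],2))
a=cv2.imread('pics/w11.png'); cv2.imwrite('pics/c11.png',np.hstack([cv2.resize(a,(480,360)),cv2.resize(cv2.imread('pics/s4.png')[150:300,210:360],(300,360))]))
E
```

```text
{'t': 31.5333, 'q': [0.9191, 0.3942, -0.1094, 0.0001, -1.067, 0.6116], 'eef_pos': [0.539, 0.3902, 0.3306], 'ee_rot': [-3.1414, -0.0002, -0.0402], 'force': [0.0259, -0.4684, -1.1548], 'width': 0.0567}
channel_mid scene [294. 233.] 0.63
channel_mid scene [269. 211.] 0.6
flat_mid scene [286. 221.] 0.62
```

View pics/c11.png

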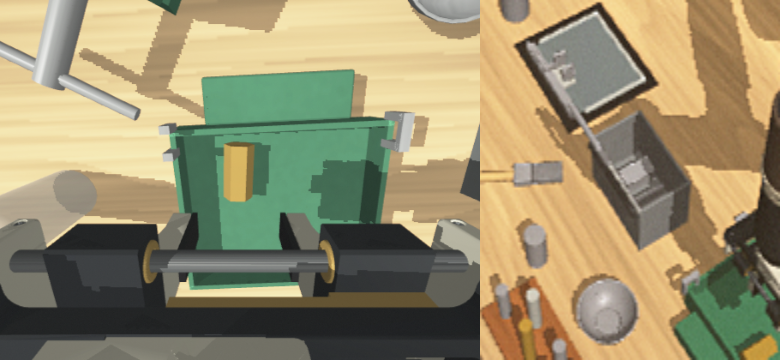

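The tray now holds only the hexbar at (238,172), in line with the jaws. The flat shows in the bin at (632,175). I take the hexbar.

Emit:
move_arm([
  [1,0,-25,0,0,-0.3],
  [1,0,-35,0,0,-0.3],
  [0,0,-35,0,0,0],
  [0,0,-26,0,0,0],
  [0,0,-16,0,0,0],
])

```text
t: 32.25
eef_pos: [0.5407, 0.3869, 0.1906]
ee_rot: [3.139, 0.003, -0.054]
force: [-0.4, -0.2, 0.5]
width: 0.0566
```

Emit:
move_arm([
  [0,0,0,0,0,0],
  [0,0,0,0,0,0],
  [0,0,0,0,0,0],
  [0,0,0,0,0,0],
  [0,0,0,0,0,0],
], claw=255)

```text
t: 32.67
eef_pos: [0.5416, 0.3888, 0.1944]
ee_rot: [-3.14, -0.001, -0.053]
force: [0.4, 1.6, 0.0]
width: 0.032
```

Emit:
move_arm([
  [0,0,0,0,0,0],
  [0,0,10,0,0,0],
  [0,0,30,0,0,0],
  [0,0,38,0,0,0],
  [0,0,38,0,0,0],
])

```text
t: 33.08
eef_pos: [0.5406, 0.3879, 0.31]
ee_rot: [3.138, 0.003, -0.053]
force: [0.9, 1.8, -3.4]
width: 0.0328
```

```bash
python3 look.py w12 hexbar_mid:.14
python3 - <<'E'
from h import *
for m in arm.masks_of('hexbar_mid','wrist')[:2]: print(np.round(m['xy']),round(m['score'],2))
E
```

```text
{'t': 33.0833, 'q': [0.9147, 0.4127, -0.1312, -0.0005, -1.0311, 0.6037], 'eef_pos': [0.5406, 0.3879, 0.31], 'ee_rot': [3.1384, 0.0027, -0.0526], 'force': [0.903, 1.7606, -3.4276], 'width': 0.0328}
hexbar_mid [278.9 266.7] 0.92 wrist [0.5404 0.3879]
[277. 255.] 0.91
```

Emit:
move_arm([
  [0,0,25,0,0,0],
  [0,-15,0,0,0,0],
  [0,-28,0,0,0,0],
  [0,-38,0,0,0,0],
  [0,-38,0,0,0,0],
])

```text
t: 33.65
eef_pos: [0.5401, 0.268, 0.3328]
ee_rot: [3.14, 0.003, -0.051]
force: [0.9, -1.1, -2.8]
width: 0.0325
```

Emit:
move_arm([
  [0,-38,0,0,0,0],
  [0,-38,0,0,0,0],
  [0,-38,0,0,0,0],
  [0,-38,0,0,0,0],
  [0,-38,0,0,0,0],
])

```text
t: 34.07
eef_pos: [0.5398, 0.0772, 0.3333]
ee_rot: [3.141, 0.003, -0.053]
force: [1.6, 0.5, -3.5]
width: 0.0327
```

Emit:
move_arm([
  [-1,-38,0,0,0,0],
  [-1,-25,0,0,0,0],
  [0,-12,0,0,0,0],
  [0,0,0,0,0,0],
  [0,0,-20,0,0,0],
])

```text
t: 34.48
eef_pos: [0.5401, 0.0041, 0.3171]
ee_rot: [-3.14, -0.005, -0.054]
force: [2.0, 1.0, -3.6]
width: 0.0327
```

Emit:
move_arm([
  [0,0,-25,0,0,0],
  [0,0,-20,0,0,0],
  [0,0,-12,0,0,0],
  [0,0,-5,0,0,0],
  [0,0,0,0,0,0],
])

```text
t: 34.9
eef_pos: [0.5386, 0.0051, 0.2509]
ee_rot: [3.14, 0.003, -0.052]
force: [-1.0, -0.4, -3.0]
width: 0.0325
```

Emit:
move_arm([
  [0,0,0,0,0,0],
  [0,0,0,0,0,0],
  [0,0,0,0,0,0],
  [0,0,0,0,0,0],
  [0,0,0,0,0,0],
], claw=100)

```text
t: 35.32
eef_pos: [0.5395, 0.0048, 0.2536]
ee_rot: [-3.141, -0.002, -0.052]
force: [0.3, -0.2, 0.1]
width: 0.0528
```

Emit:
move_arm([
  [0,0,20,0,0,0],
  [0,0,35,0,0,0],
  [0,0,40,0,0,0],
  [0,0,40,0,0,0],
  [0,0,40,0,0,0],
])

```text
t: 35.73
eef_pos: [0.5387, 0.0045, 0.4302]
ee_rot: [-3.141, -0.001, -0.052]
force: [1.8, 0.4, -0.1]
width: 0.0533
```

```bash
python3 look.py w13 flap_bar:.267 bin:.0;  python3 - <<'E'
from h import *
save('top','top5'); save('scene','s5')
for n in('wrist','top','scene'):
 for t in('flat_mid','channel_mid','hexbar_mid','flap_bar'):
  for m in arm.masks_of(t,n)[:2]: print(n,t,np.round(m['xy']),round(m['score'],2),m['pixels'].sum())
E
```

```text
{'t': 35.7333, 'q': [0.3723, 0.1174, -0.2492, 0.0002, -1.2034, 1.1461], 'eef_pos': [0.5387, 0.0045, 0.4302], 'ee_rot': [-3.1414, -0.0008, -0.0524], 'force': [1.7916, 0.4429, -0.126], 'width': 0.0533}
bin [276.7 172.4] 0.77 wrist [0.5443 0.0073]
wrist flat_mid [306. 182.] 0.72 1544
wrist channel_mid [251. 181.] 0.8 1360
wrist channel_mid [279. 179.] 0.66 1271
wrist hexbar_mid [278. 178.] 0.72 1304
wrist flap_bar [ 57. 195.] 0.69 18107
wrist flap_bar [275.  78.] 0.64 26222
top flat_mid [292. 223.] 0.62 159
top channel_mid [271. 223.] 0.48 175
top hexbar_mid [281. 219.] 0.57 170
top flap_bar [300. 224.] 0.53 925
top flap_bar [306. 180.] 0.48 154
scene flat_mid [243. 186.] 0.67 461
scene flat_mid [288. 223.] 0.44 124
scene channel_mid [295. 230.] 0.42 81
scene hexbar_mid [291. 227.] 0.49 56
scene flap_bar [347. 282.] 0.29 3797
```

All three offcuts are found in the bin in wrist, top and scene views. Next I return to the bar.

Emit:
move_arm([
  [0,0,25,0,0,-6.87],
  [0,0,25,0,0,-6.87],
  [0,0,20,0,0,-6.87],
  [10,0,0,0,0,-6.87],
  [10,-1,0,0,0,-6.87],
], claw=150, squeeze=15)

```text
t: 37.0
eef_pos: [0.5593, 0.0038, 0.4998]
ee_rot: [-3.138, -0.002, -0.657]
force: [0.6, 0.5, -0.8]
width: 0.0364
```

Emit:
move_arm([
  [14,-1,0,0,0,-6.87],
  [14,-1,0,0,0,-6.87],
  [14,-1,0,0,0,-6.87],
  [14,-1,0,0,0,-6.87],
  [14,-1,0,0,0,-6.87],
])

```text
t: 37.42
eef_pos: [0.6299, -0.0014, 0.4976]
ee_rot: [3.142, 0.0, -1.257]
force: [-0.0, 0.3, -0.4]
width: 0.0362
```

Emit:
move_arm([
  [14,-1,0,0,0,-6.87],
  [14,-1,0,0,0,-6.87],
  [12,-1,0,0,0,-6.87],
  [0,-1,0,0,0,0],
  [0,0,0,0,0,0],
])

```text
t: 37.83
eef_pos: [0.6696, -0.0054, 0.4968]
ee_rot: [3.14, -0.0, -1.609]
force: [-0.5, -0.1, -0.2]
width: 0.0363
```

```bash
python3 look.py w14 flap_bar:.269;  python3 - <<'E'
from h import *
for m in arm.masks_of('flap_bar','wrist')[:2]:
    ys,xs=np.nonzero(m['pixels']); print(np.round(m['xy']),round(m['score'],2),len(xs),xs.min(),xs.max(),ys.min(),ys.max())
# bar column profile
a=cv2.imread('pics/w14.png'); b=a[140:260,180:400]
print('proj', [np.round(proj('wrist',np.array([.669,y,.269])),0).tolist() for y in(-.055,-.005,.045)])
g=cv2.cvtColor(a,cv2.COLOR_BGR2GRAY); 
for r in(150,180,210,235): print(r,g[r,220:340:4].tolist())
E
```

```text
{'t': 37.8333, 'q': [0.2824, 0.3113, 0.1494, -0.0001, -1.4102, -0.3203], 'eef_pos': [0.6696, -0.0054, 0.4968], 'ee_rot': [3.1403, -0.0003, -1.6088], 'force': [-0.5084, -0.1456, -0.1698], 'width': 0.0363}
flap_bar [274.5 237. ] 0.84 wrist [6.715e-01 6.000e-04]
flap_bar [219.1  51.1] 0.48 wrist [ 0.7012 -0.1282]
[302. 198.] 0.68 8131 266 332 107 290
[414.   3.] 0.41 934 342 483 0 10
proj [[274.0, 164.0], [277.0, 229.0], [279.0, 286.0]]
150 [218, 223, 220, 221, 208, 213, 223, 222, 205, 207, 217, 217, 218, 209, 208, 205, 207, 210, 205, 146, 130, 130, 149, 147, 148, 147, 151, 191, 178, 177]
180 [215, 219, 222, 224, 212, 211, 223, 222, 203, 203, 217, 214, 159, 191, 197, 163, 208, 212, 203, 222, 150, 146, 148, 147, 148, 148, 150, 183, 119, 119]
210 [213, 214, 220, 223, 221, 213, 218, 223, 212, 208, 209, 216, 152, 191, 198, 165, 211, 208, 203, 220, 152, 148, 149, 148, 148, 149, 159, 133, 118, 117]
235 [143, 146, 146, 152, 157, 144, 148, 157, 144, 140, 137, 151, 144, 190, 200, 164, 213, 202, 206, 214, 152, 148, 152, 149, 149, 150, 192, 96, 95, 95]
```

Emit:
move_arm([
  [1.5,0,-20,0,0,0],
  [0,0,-25,0,0,0],
  [0,0,-15,0,0,0],
  [0,0,-7,0,0,0],
  [0,0,0,0,0,0],
])

```text
t: 38.4
eef_pos: [0.67, -0.0053, 0.4294]
ee_rot: [3.139, -0.0, -1.61]
force: [-0.1, 0.2, -0.1]
width: 0.0361
```

Emit:
move_arm([
  [0,0,0,0,0,0],
  [0,0,0,0,0,0],
  [0,0,0,0,0,0],
  [0,0,0,0,0,0],
  [0,0,0,0,0,0],
], claw=255, squeeze=15)

```text
t: 38.82
eef_pos: [0.6709, -0.0053, 0.4316]
ee_rot: [-3.14, 0.0, -1.611]
force: [0.5, 0.1, 1.7]
width: 0.0116
```

Run:
```python
from h import *
st()
v=np.r_[.3,.6,.9,np.ones(23),np.linspace(1,.25,12),.2,.15]; th=1.95-1.95*np.r_[0,np.cumsum(v)]/v.sum()
x=-168*np.cos(th)*.9992; z=168*np.sin(th); y=168*.0401*np.cos(th)
D=np.round(np.c_[np.diff(x),np.diff(y),np.diff(z)],1); print(len(D))
for i in range(0,len(D),5): print([r+[0,0,0] for r in D[i:i+5].tolist()],np.round(th[min(i+5,len(D))],2),np.round([609.2+x[min(i+5,len(D))],273+z[min(i+5,len(D))]]))
```

```text
{'t': 38.8167, 'q': [0.2821, 0.3372, 0.0418, 0.0003, -1.2736, -0.3223], 'eef_pos': [0.6709, -0.0053, 0.4316], 'ee_rot': [-3.1398, 0.0003, -1.6109], 'force': [0.5355, 0.139, 1.6813], 'width': 0.0116}
40
[[-2.8, 0.1, 1.1, 0, 0, 0], [-5.7, 0.2, 2.0, 0, 0, 0], [-8.6, 0.3, 2.7, 0, 0, 0], [-9.7, 0.4, 2.4, 0, 0, 0], [-9.9, 0.4, 1.8, 0, 0, 0]] 1.72 [635. 439.]
[[-9.9, 0.4, 1.2, 0, 0, 0], [-10.0, 0.4, 0.6, 0, 0, 0], [-10.0, 0.4, 0.0, 0, 0, 0], [-10.0, 0.4, -0.6, 0, 0, 0], [-10.0, 0.4, -1.2, 0, 0, 0]] 1.42 [585. 439.]
[[-9.9, 0.4, -1.8, 0, 0, 0], [-9.7, 0.4, -2.3, 0, 0, 0], [-9.6, 0.4, -2.9, 0, 0, 0], [-9.4, 0.4, -3.5, 0, 0, 0], [-9.2, 0.4, -4.0, 0, 0, 0]] 1.13 [537. 425.]
[[-8.9, 0.4, -4.6, 0, 0, 0], [-8.6, 0.3, -5.1, 0, 0, 0], [-8.3, 0.3, -5.6, 0, 0, 0], [-8.0, 0.3, -6.1, 0, 0, 0], [-7.6, 0.3, -6.6, 0, 0, 0]] 0.83 [496. 397.]
[[-7.2, 0.3, -7.0, 0, 0, 0], [-6.7, 0.3, -7.4, 0, 0, 0], [-6.3, 0.3, -7.8, 0, 0, 0], [-5.8, 0.2, -8.2, 0, 0, 0], [-5.3, 0.2, -8.5, 0, 0, 0]] 0.53 [464. 358.]
[[-4.8, 0.2, -8.8, 0, 0, 0], [-4.3, 0.2, -9.1, 0, 0, 0], [-3.5, 0.1, -8.7, 0, 0, 0], [-2.8, 0.1, -8.2, 0, 0, 0], [-2.2, 0.1, -7.7, 0, 0, 0]] 0.25 [447. 315.]
[[-1.7, 0.1, -7.1, 0, 0, 0], [-1.3, 0.1, -6.5, 0, 0, 0], [-0.9, 0.0, -5.9, 0, 0, 0], [-0.6, 0.0, -5.2, 0, 0, 0], [-0.4, 0.0, -4.5, 0, 0, 0]] 0.08 [442. 286.]
[[-0.3, 0.0, -3.9, 0, 0, 0], [-0.1, 0.0, -3.2, 0, 0, 0], [-0.1, 0.0, -2.5, 0, 0, 0], [-0.0, 0.0, -2.0, 0, 0, 0], [-0.0, 0.0, -1.5, 0, 0, 0]] -0.0 [441. 273.]
```

Emit:
move_arm([
  [-3,0.1,1,0,0,0],
  [-5.5,0.2,2,0,0,0],
  [-8.5,0.3,2.5,0,0,0],
  [-9.5,0.4,2.5,0,0,0],
  [-10,0.4,2,0,0,0],
])

```text
t: 39.23
eef_pos: [0.633, -0.0039, 0.4409]
ee_rot: [3.141, 0.0, -1.611]
force: [2.1, 0.0, 1.2]
width: 0.0115
```

Emit:
move_arm([
  [-10,0.4,1,0,0,0],
  [-10,0.4,0.5,0,0,0],
  [-10,0.4,0,0,0,0],
  [-10,0.4,-0.5,0,0,0],
  [-10,0.4,-1,0,0,0],
])

```text
t: 39.65
eef_pos: [0.583, -0.002, 0.4406]
ee_rot: [3.141, -0.0, -1.611]
force: [0.9, 0.3, 0.4]
width: 0.0115
```

Emit:
move_arm([
  [-10,0.4,-2,0,0,0],
  [-9.5,0.4,-2.5,0,0,0],
  [-9.5,0.4,-3,0,0,0],
  [-9.5,0.4,-3.5,0,0,0],
  [-9,0.4,-4,0,0,0],
])

```text
t: 40.07
eef_pos: [0.5356, -0.0, 0.4251]
ee_rot: [3.141, -0.0, -1.611]
force: [0.3, -2.1, 0.5]
width: 0.0111
```

Emit:
move_arm([
  [-9,0.4,-4.5,0,0,0],
  [-8.5,0.3,-5,0,0,0],
  [-8.5,0.3,-5.5,0,0,0],
  [-8,0.3,-6,0,0,0],
  [-7.5,0.3,-6.5,0,0,0],
])

```text
t: 40.48
eef_pos: [0.4943, 0.0017, 0.3974]
ee_rot: [3.141, -0.0, -1.611]
force: [1.0, -1.3, -0.2]
width: 0.0113
```

Emit:
move_arm([
  [-6.5,0.3,-7,0,0,0],
  [-6.5,0.3,-7.5,0,0,0],
  [-6,0.3,-8,0,0,0],
  [-5.5,0.2,-8,0,0,0],
  [-5,0.2,-8.5,0,0,0],
])

```text
t: 40.9
eef_pos: [0.4647, 0.0028, 0.3581]
ee_rot: [3.14, -0.001, -1.611]
force: [-2.8, -2.2, 1.1]
width: 0.0114
```

Emit:
move_arm([
  [-4.5,0.2,-8.5,0,0,0],
  [-4,0.2,-9,0,0,0],
  [-3.5,0.1,-8.5,0,0,0],
  [-3,0.1,-8,0,0,0],
  [-2,0.1,-8,0,0,0],
])

```text
t: 41.32
eef_pos: [0.4478, 0.0034, 0.3159]
ee_rot: [3.14, -0.001, -1.611]
force: [-3.7, -4.0, -0.2]
width: 0.0112
```

Emit:
move_arm([
  [-1.5,0.1,-7,0,0,0],
  [-1,0.1,-6.5,0,0,0],
  [-1,0,-6,0,0,0],
  [-0.5,0,-5,0,0,0],
  [0,0,-4.5,0,0,0],
])

```text
t: 41.73
eef_pos: [0.4432, 0.0036, 0.2865]
ee_rot: [3.138, -0.001, -1.612]
force: [-8.0, -1.9, -0.2]
width: 0.0115
```

Emit:
move_arm([
  [-0.5,0,-3,0,0,0],
  [-0.5,0,-3,0,0,0],
  [0,0,-2.5,0,0,0],
  [0,0,-2,0,0,0],
  [0,0,-1.5,0,0,0],
])

```text
t: 42.15
eef_pos: [0.4425, 0.0036, 0.2747]
ee_rot: [3.138, -0.001, -1.612]
force: [-5.8, -1.9, -0.8]
width: 0.0114
```

Emit:
move_arm([
  [0,0,-1,0,0,0],
  [0,0,-1,0,0,0],
  [0,0,-0.5,0,0,0],
  [0,0,-0.5,0,0,0],
  [0,0,0,0,0,0],
])

```text
t: 42.57
eef_pos: [0.4424, 0.0036, 0.2717]
ee_rot: [3.138, -0.001, -1.612]
force: [-6.0, -2.3, -1.3]
width: 0.0115
```

Emit:
move_arm([
  [0,0,-0.5,0,0,0],
  [0,0,-0.5,0,0,0],
  [0,0,-0.5,0,0,0],
  [0,0,-0.5,0,0,0],
  [0,0,0,0,0,0],
])

```text
t: 42.98
eef_pos: [0.4424, 0.0036, 0.2698]
ee_rot: [3.138, -0.001, -1.612]
force: [-6.3, -2.0, -0.5]
width: 0.0113
```

Emit:
move_arm([
  [0,0,-0.5,0,0,0],
  [0,0,-0.5,0,0,0],
  [0,0,-0.5,0,0,0],
  [0,0,-0.5,0,0,0],
  [0,0,0,0,0,0],
])

```text
t: 43.4
eef_pos: [0.4424, 0.0036, 0.2679]
ee_rot: [3.138, -0.001, -1.612]
force: [-6.2, -2.0, 0.2]
width: 0.0113
```

Run:
```python
from h import *
s=st(); save('wrist','w15'); save('scene','s6'); save('top','t6')
c=lambda f:cv2.resize(cv2.imread(f'pics/{f}.png')[180:260,250:340],(360,320),interpolation=cv2.INTER_CUBIC)
w=cv2.resize(cv2.imread('pics/w15.png'),(373,280)); w2=cv2.resize(cv2.imread('pics/t6.png')[180:260,235:330],(347,280))
cv2.imwrite('pics/c15.png',np.vstack([np.hstack([c('scene0'),c('s6')]),np.hstack([w,w2])]))
```

```text
{'t': 43.4, 'q': [0.4561, 0.1201, -0.666, -0.0013, -0.7881, -0.4962], 'eef_pos': [0.4424, 0.0036, 0.2679], 'ee_rot': [3.1382, -0.0008, -1.6119], 'force': [-6.2411, -2.0054, 0.242], 'width': 0.0113}
```

View pics/c15.png

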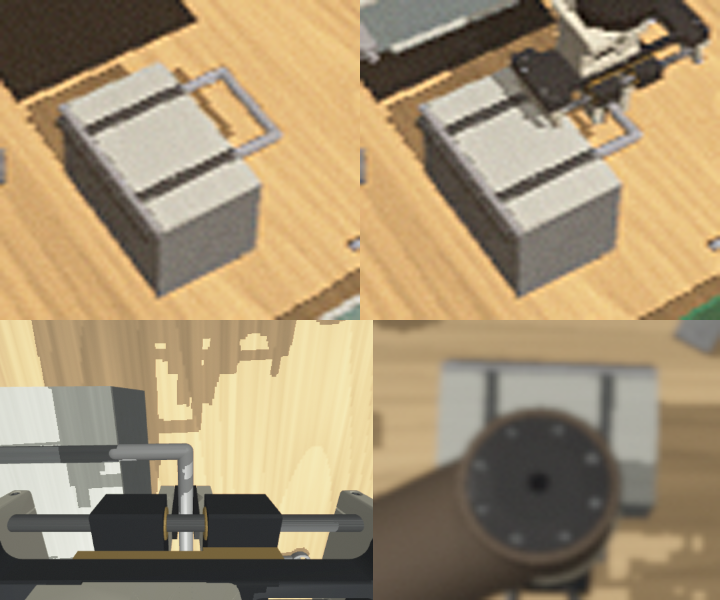

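The flap is fully shut: the bar corner at (638,135) matches its original (278,135) with the crop's offset, and the flap lies flush. I release, rise and go to the door.

Emit:
move_arm([
  [0,0,0,0,0,0],
  [0,0,0,0,0,0],
  [0,0,0,0,0,0],
  [0,0,0,0,0,0],
  [0,0,5,0,0,0],
], claw=150)

```text
t: 43.97
eef_pos: [0.4438, 0.0041, 0.2737]
ee_rot: [3.141, -0.0, -1.611]
force: [-0.7, 0.6, -0.2]
width: 0.0347
```

Emit:
move_arm([
  [0,0,15,0,0,0],
  [0,0,25,0,0,0],
  [0,0,35,0,0,0],
  [0,0,40,0,0,0],
  [0,0,30,0,0,0],
])

```text
t: 44.38
eef_pos: [0.4438, 0.0038, 0.4228]
ee_rot: [-3.139, 0.001, -1.611]
force: [0.6, 1.7, 0.8]
width: 0.0361
```

Emit:
move_arm([
  [6,-20,0,0,0,6.94],
  [6,-26,0,0,0,6.94],
  [6,-26,0,0,0,6.94],
  [6,-26,0,0,0,6.94],
  [6,-26,0,0,0,6.94],
], claw=0)

```text
t: 44.8
eef_pos: [0.4738, -0.1208, 0.42]
ee_rot: [-3.14, -0.001, -1.001]
force: [1.1, 0.8, -0.3]
width: 0.0639
```

Emit:
move_arm([
  [6,-26,0,0,0,6.94],
  [6,-26,0,0,0,6.94],
  [6,-26,0,0,0,6.94],
  [6,-26,0,0,0,6.94],
  [6,-26,0,0,0,6.94],
])

```text
t: 45.22
eef_pos: [0.5039, -0.251, 0.4197]
ee_rot: [-3.141, -0.001, -0.396]
force: [1.0, -0.3, 0.6]
width: 0.0874
```

Emit:
move_arm([
  [6,-26,0,0,0,6.94],
  [6,-26,0,0,0,6.94],
  [6,-26,0,0,0,6.94],
  [6,-8,0,0,0,0],
  [2,0,0,0,0,0],
])

```text
t: 45.63
eef_pos: [0.5302, -0.3375, 0.4187]
ee_rot: [3.141, 0.0, -0.042]
force: [-0.4, 0.4, 0.2]
width: 0.0875
```

```bash
python3 look.py w16 guard_mid:.008 guard_grip:.031 pin_lug:.031 pin_tip:.012 guard_stub:.012
python3 - <<'E'
from h import *
a=arm.get_state(); arm.grab_frame('top'); 
for t,z in(('guard_grip',.031),('guard_stub',.012),('pin_tip',.012)):
  for r in arm.spot_point(t,'top')[:2]: print('top',t,np.round(r['xy'],1),round(r['score'],2),np.round(at_z('top',r['xy'],z),3))
save('scene','s7'); d=cv2.absdiff(cv2.imread('pics/s7.png'),cv2.imread('pics/scene0.png'))[195:255,260:335]; print('flap diff',d.mean(), (d.max(2)>60).sum())
E
```

```text
{'t': 45.6333, 'q': [-0.2567, 0.2746, -0.076, 0.0003, -1.2206, 1.7852], 'eef_pos': [0.5302, -0.3375, 0.4187], 'ee_rot': [3.1414, 0.0004, -0.0422], 'force': [-0.4086, 0.3966, 0.2462], 'width': 0.0875}
guard_grip [300.2 184. ] 0.72 wrist [ 0.527  -0.3647]
pin_lug [315.8 183.9] 0.61 wrist [ 0.5263 -0.3846]
pin_tip [391.4 155. ] 0.89 wrist [ 0.5562 -0.4856]
guard_stub [215.4 151.1] 0.57 wrist [ 0.571  -0.2566]
guard_stub [ 28.7 173.9] 0.55 wrist [ 0.5516 -0.0049]
top guard_grip [395.6 224.3] 0.63 [ 0.527 -0.372  0.031]
top guard_grip [185.9 234.2] 0.38 [0.492 0.329 0.031]
top pin_tip [334.4 162.5] 0.44 [ 0.748 -0.175  0.012]
top pin_tip [389.3 241. ] 0.34 [ 0.473 -0.353  0.012]
flap diff 3.3833333333333333 6
```

The door has been knocked: it is about 29 mm to -y and now at about -4° yaw. I re-centre over it and re-measure closer.

Emit:
move_arm([
  [-1,-14,-20,0,0,-1],
  [-1,-14,-20,0,0,-0.8],
  [0,0,-20,0,0,0],
  [0,0,0,0,0,0],
  [0,0,0,0,0,0],
])

```text
t: 46.6
eef_pos: [0.5274, -0.3636, 0.3585]
ee_rot: [-3.141, 0.002, -0.07]
force: [0.3, -0.3, 0.7]
width: 0.0873
```

```bash
python3 look.py w17 guard_mid:.008 guard_grip:.031 pin_lug:.031 pin_tip:.012 guard_stub:.012; cp pics/w17.png pics/a.png; python3 look.py w17b guard_grip:.031 pin_lug:.031 pin_tip:.012 guard_stub:.012
python3 - <<'E'
import cv2,numpy as np
a=cv2.imread('pics/w17.png'); w4=cv2.imread('pics/w4.png')
cv2.imwrite('pics/c17.png',cv2.resize(a[60:340],(800,400)))
E
```

```text
{'t': 46.6, 'q': [-0.2995, 0.3348, -0.1319, 0.0001, -1.1065, 1.8001], 'eef_pos': [0.5274, -0.3636, 0.3585], 'ee_rot': [-3.1412, 0.0023, -0.0701], 'force': [0.2955, -0.2751, 0.667], 'width': 0.0873}
guard_mid [283.5 235.4] 0.9 wrist [ 0.4691 -0.3649]
guard_grip [279.9 193.2] 0.89 wrist [ 0.5286 -0.3645]
pin_lug [302.6 192.6] 0.88 wrist [ 0.5276 -0.389 ]
pin_tip [387.1 159. ] 0.85 wrist [ 0.5543 -0.4852]
guard_stub [445.8 169.5] 0.69 wrist [ 0.5379 -0.5512]
guard_stub [177.8 157.8] 0.59 wrist [ 0.5718 -0.2544]
{'t': 46.9, 'q': [-0.299, 0.3325, -0.1304, 0.0001, -1.1058, 1.8002], 'eef_pos': [0.528, -0.3635, 0.3605], 'ee_rot': [3.141, -0.002, -0.0695], 'force': [-0.0968, 0.463, -0.1402], 'width': 0.0874}
guard_grip [282.7 195.4] 0.69 wrist [ 0.5273 -0.3676]
pin_lug [301.  196.7] 0.61 wrist [ 0.5245 -0.3875]
pin_tip [385.2 159. ] 0.91 wrist [ 0.5561 -0.4842]
guard_stub [173.8 158.3] 0.62 wrist [ 0.5733 -0.2494]
```

View pics/c17.png

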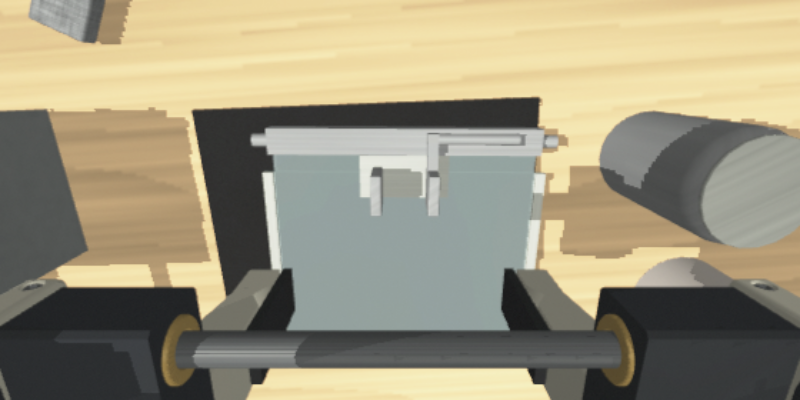

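The hinge bar runs horizontally, (266,128) to (546,128), so it is parallel to the tool, and the lugs at (377,190) and (433,190) centre about 5 mm to -y. The door overhangs the mat edge a little on the right. I grasp it.

Emit:
move_arm([
  [0,1,-36,0,0,0],
  [0,0.5,-38,0,0,0],
  [0,0,-38,0,0,0],
  [0,0,-34,0,0,0],
  [0,0,-20,0,0,0],
])

```text
t: 47.57
eef_pos: [0.5263, -0.3616, 0.1893]
ee_rot: [-3.14, 0.004, -0.071]
force: [-0.4, -0.2, -0.4]
width: 0.0878
```

Emit:
move_arm([
  [0,0,0,0,0,0],
  [0,0,0,0,0,0],
  [0,0,0,0,0,0],
  [0,0,0,0,0,0],
  [0,0,0,0,0,0],
], claw=255, squeeze=35)

```text
t: 47.98
eef_pos: [0.5282, -0.3623, 0.195]
ee_rot: [3.141, -0.003, -0.07]
force: [-0.7, -1.3, -1.3]
width: 0.0597
```

Emit:
move_arm([
  [0,0,0,0,0,0],
  [0,0,0,0,0,0],
  [0,0,0,0,0,0],
  [0,0,0,0,0,0],
  [0,0,0,0,0,0],
])

```text
t: 48.4
eef_pos: [0.5284, -0.3612, 0.1949]
ee_rot: [-3.141, -0.003, -0.07]
force: [-0.2, 8.8, 9.7]
width: 0.0375
```

Emit:
move_arm([
  [0,0,4,0,0,0],
  [0,0,8,0,0,0],
  [0,0,12,0,0,0],
  [0,0,6,0,0,0],
  [0,0,0,0,0,0],
])

```text
t: 48.82
eef_pos: [0.5282, -0.3625, 0.2254]
ee_rot: [3.141, -0.003, -0.07]
force: [-0.3, -0.7, -5.4]
width: 0.0375
```

```bash
cat > cmp.py <<'E'
import sys
from h import *
a=cv2.imread('pics/w4.png'); b=cv2.imread(f'pics/{sys.argv[1]}.png')
G=lambda i:cv2.cvtColor(i,cv2.COLOR_BGR2GRAY)
for nm,(r0,r1,c0,c1) in dict(stubL=(176,232,78,135),barR=(176,232,420,484),boss=(188,240,285,320),pinend=(188,215,400,450)).items():
    m=cv2.matchTemplate(G(b)[r0-25:r1+25,c0-25:c1+25],G(a)[r0:r1,c0:c1],cv2.TM_CCOEFF_NORMED); _,v,_,l=cv2.minMaxLoc(m); print(nm,'dcol',l[0]-25,'drow',l[1]-25,round(v,2))
E
python3 look.py w18 guard_grip:.06; python3 cmp.py w18
```

```text
{'t': 48.8167, 'q': [-0.2974, 0.4615, -0.2775, 0.0005, -0.8287, 1.7979], 'eef_pos': [0.5282, -0.3625, 0.2254], 'ee_rot': [3.1405, -0.003, -0.0699], 'force': [-0.2982, -0.7105, -5.4252], 'width': 0.0375}
guard_grip [286.  273.6] 0.74 wrist [ 0.527  -0.3662]
stubL dcol 25 drow 1 0.64
barR dcol -2 drow 10 0.46
boss dcol 0 drow 2 0.84
pinend dcol -23 drow 3 0.81
```

Run:
```python
import cv2,numpy as np
for f in('w2','w3','w4','w18'):
    g=cv2.GaussianBlur(cv2.cvtColor(cv2.imread(f'pics/{f}.png'),cv2.COLOR_BGR2GRAY),(9,3),0).astype(float)
    o=[]
    for c in(140,170,200,380,410,440,465):
        p=np.diff(g[165:235,c]); o.append((c,[int(i+165) for i in np.argsort(-abs(p)) if abs(p[i])>15][:6]))
    print(f,[(c,sorted(l)) for c,l in o])
    m=cv2.Canny(g.astype(np.uint8),40,100)
```

```text
w2 [(140, [166, 167, 168, 186, 187, 188]), (170, [170, 171, 186, 187, 188]), (200, [170, 171, 186, 187, 188]), (380, [169, 184, 185, 186, 191, 192]), (410, [183, 184, 185, 191, 192, 207]), (440, [165, 183, 184, 185, 219]), (465, [171, 183, 184, 218, 219, 220])]
w3 [(140, [180, 181, 182, 186, 187, 188]), (170, [180, 181, 182, 186, 187, 188]), (200, [186, 187, 188]), (380, [178, 179, 184, 185, 191, 192]), (410, [178, 179, 184, 185, 191, 207]), (440, [170, 177, 178, 183, 184, 185]), (465, [183, 184, 185, 218, 219, 222])]
w4 [(140, [181, 186, 187, 188]), (170, [180, 181, 186, 187, 188]), (200, [180, 181, 186, 187, 188]), (380, [178, 184, 185, 186, 191, 192]), (410, [178, 183, 184, 185, 191, 192]), (440, [177, 178, 184]), (465, [177, 178, 184, 218, 219, 220])]
w18 [(140, [182, 187, 188, 189]), (170, [182, 187, 188, 189]), (200, [181, 182, 187, 188, 189, 223]), (380, [182, 187, 188, 189, 194, 195]), (410, [181, 182, 188, 195]), (440, [172, 181, 182, 188, 222, 223]), (465, [181, 182, 183, 188])]
```

Compared with the earlier in-hand pictures, the door sits about 1.4 mm further to -x and about 0.6° more clockwise in the hand. I'll correct for that at home and carry it there now.

Emit:
move_arm([
  [0,0,20,0,0,0],
  [0,0,30,0,0,0],
  [0,0,40,0,0,0],
  [0,0,40,0,0,0],
  [0,0,40,0,0,0],
])

```text
t: 49.33
eef_pos: [0.5271, -0.362, 0.394]
ee_rot: [-3.141, 0.002, -0.07]
force: [1.8, -0.2, -4.7]
width: 0.0373
```

Emit:
move_arm([
  [0,0,25,0,0,0],
  [0,15,14,0,0,0],
  [0,25,0,0,0,0],
  [0,35,0,0,0,0],
  [0,38,0,0,0,0],
])

```text
t: 49.75
eef_pos: [0.5269, -0.2484, 0.4309]
ee_rot: [-3.141, 0.002, -0.072]
force: [0.5, 0.8, -4.8]
width: 0.0375
```

Emit:
move_arm([
  [2,38,0,0,0,0.45],
  [2,38,0,0,0,0.45],
  [2,38,0,0,0,0.45],
  [2,38,0,0,0,0.45],
  [2,38,0,0,0,0.45],
])

```text
t: 50.17
eef_pos: [0.5368, -0.0572, 0.4313]
ee_rot: [-3.141, 0.001, -0.031]
force: [2.0, -0.3, -4.7]
width: 0.0381
```

Emit:
move_arm([
  [2,38,0,0,0,0.45],
  [2,38,0,0,0,0.45],
  [2,38,0,0,0,0.45],
  [2,38,0,0,0,0.45],
  [2,38,0,0,0,0.45],
])

```text
t: 50.58
eef_pos: [0.5467, 0.1328, 0.4312]
ee_rot: [3.141, 0.002, 0.009]
force: [0.7, -0.9, -4.6]
width: 0.0371
```

Emit:
move_arm([
  [0,38,0,0,0,0],
  [0,38,0,0,0,0],
  [0,38,0,0,0,0],
  [0,38,0,0,0,0],
  [0,33,0,0,0,0],
])

```text
t: 51.0
eef_pos: [0.5467, 0.3183, 0.4308]
ee_rot: [3.141, 0.002, 0.009]
force: [1.8, 0.0, -4.6]
width: 0.0374
```

Emit:
move_arm([
  [0,20,0,0,0,0],
  [0,12,0,0,0,0],
  [0,4,0,0,0,0],
  [0,0,0,0,0,0],
  [0,0,0,0,0,0],
])

```text
t: 51.42
eef_pos: [0.5476, 0.351, 0.4317]
ee_rot: [3.141, 0.001, 0.008]
force: [0.5, -0.7, -4.6]
width: 0.0375
```

```bash
python3 look.py w19 slot:.058 bore:.058 guard_stub:.26; python3 cmp.py w19
```

```text
{'t': 51.4167, 'q': [0.8694, 0.3041, -0.0052, -0.0001, -1.2627, 0.7096], 'eef_pos': [0.5476, 0.351, 0.4317], 'ee_rot': [3.1407, 0.0009, 0.0081], 'force': [0.4958, -0.7306, -4.5981], 'width': 0.0375}
slot [188.2 157.1] 0.9 wrist [0.5808 0.4596]
bore [377.1 156.2] 0.84 wrist [0.5837 0.2337]
guard_stub [ 88.9 200.6] 0.81 wrist [0.586 0.454]
guard_stub [186.8 154.3] 0.21 wrist [0.6112 0.3991]
stubL dcol 22 drow 7 0.43
barR dcol -1 drow 4 0.69
boss dcol 0 drow 3 0.9
pinend dcol -10 drow 3 0.43
```

Emit:
move_arm([
  [1.3,0.5,-20,0,0,0],
  [0,0,-30,0,0,0],
  [0,0,-35,0,0,0],
  [0,0,-35,0,0,0],
  [0,0,-25,0,0,0],
])

```text
t: 52.03
eef_pos: [0.5484, 0.3509, 0.2846]
ee_rot: [3.141, 0.002, 0.007]
force: [-0.0, 0.3, -5.1]
width: 0.0374
```

Emit:
move_arm([
  [0,0,-12,0,0,0],
  [0,0,-5,0,0,0],
  [0,0,0,0,0,0],
  [0,0,0,0,0,0],
  [0,0,0,0,0,0],
])

```text
t: 52.45
eef_pos: [0.5496, 0.3529, 0.2724]
ee_rot: [-3.139, -0.003, 0.009]
force: [0.1, 0.6, -5.0]
width: 0.0375
```

```bash
python3 look.py w20 slot:.058 bore:.058
python3 - <<'E'
from h import *
s=arm.get_state(); h=s['eef_pos'][2]-.2409
a=cv2.imread('pics/w20.png'); cv2.imwrite('pics/c20.png',cv2.resize(a[100:320],(800,314)))
# bracket positions: compare with w2 by rendering expected: project tray points
for n,P in dict(slot=(.5845,.4605,.058),bore=(.5855,.2345,.058)).items(): print(n,np.round(proj('wrist',np.array(P)),1))
E
```

```text
{'t': 52.45, 'q': [0.8689, 0.4277, -0.2045, 0.0006, -0.9351, 0.7103], 'eef_pos': [0.5496, 0.3529, 0.2724], 'ee_rot': [-3.1393, -0.0027, 0.0088], 'force': [0.1206, 0.6239, -4.9708], 'width': 0.0375}
slot [124.5 194.3] 0.71 wrist [0.5806 0.46  ]
slot [287.1 272.9] 0.65 wrist [0.5208 0.3474]
bore [455.8 189.4] 0.61 wrist [0.5861 0.2338]
slot [121.8 188.1]
bore [454.8 189.6]
```

Emit:
move_arm([
  [-0.7,-0.7,-4,0,0,0],
  [0,0,-4,0,0,0],
  [0,0,-4,0,0,0],
  [0,0,-3,0,0,0],
  [0,0,0,0,0,0],
])

```text
t: 53.02
eef_pos: [0.548, 0.3514, 0.254]
ee_rot: [3.14, 0.001, 0.008]
force: [0.3, 0.9, -4.5]
width: 0.0372
```

Emit:
move_arm([
  [0,0,-3,0,0,0],
  [0,0,-3,0,0,0],
  [0,0,-3,0,0,0],
  [0,0,-2,0,0,0],
  [0,0,0,0,0,0],
])

```text
t: 53.43
eef_pos: [0.5481, 0.3515, 0.2434]
ee_rot: [3.141, 0.001, 0.008]
force: [-0.3, -0.2, -5.3]
width: 0.038
```

Emit:
move_arm([
  [0,0,-1,0,0,0],
  [0,0,-1,0,0,0],
  [0,0,-0.5,0,0,0],
  [0,0,-0.5,0,0,0],
  [0,0,0,0,0,0],
])

```text
t: 53.85
eef_pos: [0.5483, 0.3517, 0.2412]
ee_rot: [-3.141, -0.0, 0.009]
force: [-0.6, 0.1, -4.6]
width: 0.0377
```

```bash
python3 look.py w21 slot:.058 bore:.058
python3 - <<'E'
from h import *
a,b=[cv2.cvtColor(cv2.imread(f'pics/{f}.png'),cv2.COLOR_BGR2GRAY) for f in('w2','w21')]
# brackets fixed in tray; compare bracket and pin positions with w2 (home)
for n,(r0,r1,c0,c1) in dict(brR=(160,240,465,528),brL=(165,240,62,118),boss=(188,240,290,318),pinend=(188,212,400,445),block=(85,175,155,425)).items():
    m=cv2.matchTemplate(b[r0-15:r1+15,c0-15:c1+15],a[r0:r1,c0:c1],cv2.TM_CCOEFF_NORMED); _,v,_,l=cv2.minMaxLoc(m); print(n,l[0]-15,l[1]-15,round(v,2))
E
```

```text
{'t': 53.85, 'q': [0.8693, 0.4589, -0.2364, 0.0001, -0.8753, 0.7101], 'eef_pos': [0.5483, 0.3517, 0.2412], 'ee_rot': [-3.1415, -0.0002, 0.0086], 'force': [-0.5538, 0.0614, -4.6173], 'width': 0.0377}
slot [ 95.4 201.3] 0.68 wrist [0.583  0.4589]
slot [ 85.7 203.6] 0.15 wrist [0.5816 0.4648]
bore [484.  201.7] 0.8 wrist [0.5847 0.2336]
brR -2 2 0.93
brL 1 -1 0.94
boss 0 2 0.91
pinend -2 4 0.84
block 1 1 0.94
```

The door lies relative to the brackets as it did at the start, to about 1 mm. I lower to contact.

Emit:
move_arm([
  [0,0,-0.5,0,0,0],
  [0,0,-0.5,0,0,0],
  [0,0,-0.5,0,0,0],
  [0,0,0,0,0,0],
  [0,0,0,0,0,0],
])

```text
t: 54.42
eef_pos: [0.5482, 0.3517, 0.2409]
ee_rot: [-3.141, -0.001, 0.009]
force: [-4.6, -2.1, 5.9]
width: 0.0376
```

Emit:
move_arm([
  [0,0,-0.5,0,0,0],
  [0,0,-0.5,0,0,0],
  [0,0,0,0,0,0],
  [0,0,0,0,0,0],
  [0,0,0,0,0,0],
])

```text
t: 54.83
eef_pos: [0.5481, 0.3517, 0.2409]
ee_rot: [-3.141, -0.001, 0.009]
force: [-6.5, -1.8, 12.6]
width: 0.0374
```

Emit:
move_arm([
  [0,-1,0.7,0,0,0],
  [0,-1,0.3,0,0,0],
  [0,-1,0,0,0,0],
  [0,0,0,0,0,0],
  [0,0,0,0,0,0],
], claw=126)

```text
t: 55.25
eef_pos: [0.5482, 0.3485, 0.2409]
ee_rot: [-3.142, -0.001, 0.009]
force: [-4.5, -2.5, 7.6]
width: 0.0445
```

Emit:
move_arm([
  [0,-1,0,0,0,0],
  [0,-1,0,0,0,0],
  [0,-1,0,0,0,0],
  [0,0,0,0,0,0],
  [0,0,0,0,0,0],
], claw=108)

```text
t: 55.67
eef_pos: [0.5486, 0.3459, 0.24]
ee_rot: [-3.141, -0.001, 0.009]
force: [1.0, -1.2, -0.5]
width: 0.0505
```

Emit:
move_arm([
  [0,0,0,0,0,0],
  [0,0,0,0,0,0],
  [0,0,0,0,0,0],
  [0,0,0,0,0,0],
  [0,0,0,0,0,0],
], claw=0)

```text
t: 56.08
eef_pos: [0.5483, 0.3457, 0.2396]
ee_rot: [-3.142, -0.0, 0.009]
force: [-0.8, 0.3, -1.7]
width: 0.0786
```

Emit:
move_arm([
  [0,0,0,0,0,0],
  [0,0,10,0,0,0],
  [0,0,25,0,0,0],
  [0,0,40,0,0,0],
  [0,0,40,0,0,0],
])

```text
t: 56.5
eef_pos: [0.5479, 0.3453, 0.3557]
ee_rot: [3.14, 0.002, 0.009]
force: [1.1, 2.1, 0.2]
width: 0.0877
```

Emit:
move_arm([
  [-5,1,30,0,0,0],
  [-5,1,19,0,0,0],
  [-5,1,0,0,0,0],
  [-5,2,0,0,0,0],
  [0,2,0,0,0,0],
])

```text
t: 56.92
eef_pos: [0.5272, 0.3525, 0.4038]
ee_rot: [-3.141, 0.0, 0.009]
force: [0.5, 0.6, -0.7]
width: 0.0875
```

```bash
python3 look.py w22 slot:.058 bore:.058 guard_mid:.054 guard_grip:.077 pin_lug:.077 pin_tip:.058 guard_stub:.058
python3 - <<'E'
from h import *
a,b=[cv2.cvtColor(cv2.imread(f'pics/{f}.png'),cv2.COLOR_BGR2GRAY) for f in('w1','w22')]
for n,(r0,r1,c0,c1) in dict(brR=(120,162,372,405),brL=(122,160,172,198),block=(80,130,215,360),lugs=(158,196,260,316),boss=(134,160,298,318),pin=(128,150,330,385),front=(270,290,210,350)).items():
    m=cv2.matchTemplate(b[r0-15:r1+15,c0-15:c1+15],a[r0:r1,c0:c1],cv2.TM_CCOEFF_NORMED); _,v,_,l=cv2.minMaxLoc(m); print(n,l[0]-15,l[1]-15,round(v,2))
E
```

```text
{'t': 56.9167, 'q': [0.8964, 0.2928, -0.0848, -0.0006, -1.1933, 0.6834], 'eef_pos': [0.5272, 0.3525, 0.4038], 'ee_rot': [-3.1413, 0.0005, 0.0087], 'force': [0.5345, 0.6297, -0.7134], 'width': 0.0875}
slot [180.2 142. ] 0.79 wrist [0.5808 0.4604]
slot [ 89.7 187.2] 0.24 wrist [0.5295 0.5682]
bore [390.5 139.1] 0.58 wrist [0.5858 0.2326]
guard_grip [285.9 175.8] 0.55 wrist [0.5484 0.3456]
pin_lug [302.7 175.8] 0.88 wrist [0.5486 0.3278]
pin_tip [391.9 140.6] 0.92 wrist [0.5842 0.2309]
guard_stub [ 87.4 188.3] 0.69 wrist [0.5282 0.5711]
guard_stub [177.9 140.3] 0.59 wrist [0.5825 0.4627]
brR -2 0 0.93
brL -3 -1 0.94
block -2 -1 0.97
lugs -3 0 0.95
boss -3 0 0.96
pin -2 0 0.93
front -3 1 0.93
```

Everything, the lugs, pin rod, front edge and brackets, matches the start picture to about a pixel with the same shift, so the pin has sprung home. Last check against the start images, then I hand in.

Run:
```python
from h import *
save('scene','s9'); d=cv2.absdiff(cv2.imread('pics/s9.png'),cv2.imread('pics/scene0.png')).max(2)>60
for n,(r0,r1,c0,c1) in dict(flap=(195,255,260,335),bowl=(260,300,250,295),brush=(205,235,200,255),mugcan=(115,160,210,260),roundbar=(238,265,225,248),spanner=(225,250,335,372),bottle=(310,350,380,415)).items(): print(n,int(d[r0:r1,c0:c1].sum()))
arm.job_done(); st()
```

```text
flap 1023
bowl 0
brush 0
mugcan 31
roundbar 0
spanner 721
bottle 0
the job is handed in; nothing more can be done
the job is handed in; nothing more can be done
```

The job is done and handed in at about 57 s of the 210 s allowed.

- **Guard door off:** I squeezed the pin (width read 37.5 mm), lifted the door straight up and laid it flat on the mat.
- **Flap and offcuts:** I opened the flap to its stop, where it stayed. The flat, channel and hexbar all went into the bin; there was no square in this run. All three were detected in the bin by all three cameras.
- **Flap shut:** I lowered it slowly with the bar held all the way. As I pressed it shut the gripper sank about 7 mm more than the geometry predicted, with almost no force. The pads probably slid on the bar.
- **Guard door back:** While I was away it was knocked about 3 cm and 2°, and slightly overhung the mat. I found it again, regrasped it with corrections for how it sat in the hand, and set it back on its hinge.

**Last checks:**
- **Door:** the lugs, pin rod, front edge and brackets match the start picture to within 1 px, so the pin is home.
- **Flap:** just after I released it, the scene view matched the start picture (6 px differing).
- **Other objects:** the bowl, brush, round bar and bottle are unchanged, and the mug and oil can area shows only 31 px of difference.
- **Unexplained differences:** the final comparison showed 1023 px in the flap region and 721 px in the spanner region. The likely cause is the arm and its shadow over the tray. I had no picture views left to confirm that by eye.

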